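# Clamp the relay card and hold the test clip open round its contact edge

## Robot

A 6-joint arm with a two-finger parallel gripper is mounted at the origin on the work surface. World frame = base frame: x ahead of the robot, y to its left, z up, the work surface at z = 0. Lengths are in m, angles in rad, forces in N, time in s.
With the tool pointing down it reaches from about 0.325 to 0.775 m from the base axis. Payload 9.3 kg.
Tool frame: the origin (TCP) lies between the finger pads; the fingertips stand ctrl.tip_extent ahead of it and the grasp point (between the pads) lies 3 mm ahead of it (ctrl.tip_extent is the distance from the TCP to the fingertips, in m); z points along the fingers, y is the direction in which the jaws open and shut (so a half turn about z gives the same grasp; the last joint's range is limited). The gripper opens to 85 mm and grips with 20 to 120 N. Pads are 22 mm wide; open, the fingers measure 114 mm over their backs; the gripper's body (76 mm by 85 mm) begins 54 mm behind the grasp point. The pads swing forward as they close: fully open they stand 13 mm farther back than shut.
Start: joints at [-1.429, 0.259, 0.021, 1.334, 0, 1.418], TCP at [0.16, -0.526, 0.253] pointing down, gripper open.
Joint ranges: [-3.04, 3.04], [-0.91, 1.82], [-1.04, 1.36], [-1.92, 1.95], [-1.52, 1.45], [-3.14, 3.14]. Speed limits (rad/s): [2.22, 2.22, 2.79, 3.14, 3.14, 3.14].

## Interface

Orientations are given as a unit quaternion [x, y, z, w].
In Python, from workcell import monitor, imaging, ticket, ctrl gives the robot as it stands. The module is installed in compiled form; this text tells all that it offers.
- The arm moves only by the tool play_rows, never from a script. Its arguments are lists of equal length, an entry for each row: "xyz": the shift along the tool's x, y, z in cm, a list of three; "spin": the turn about the tool's z in rad; "claw": the opening, from 0 (shut) to 1 (fully open). A call has 1 to 10 rows; each row shifts and turns the pose as measured when the row begins, along the tool's axes as they then stand; what a row does not reach is not made up. A row lasts 1/8 s, in which the tool goes at most 62.5 mm and 10.7 degrees, less where a joint would pass 70% of its speed; a pose out of reach is approached as far as the arm can. A call with a gripper value outside its range is refused whole. The fingers move at their own pace and stop on an object; "squeeze" is the grip in N (left out, the last holds). Time passes only in rows, so rows that do not move let the fingers close. It gives the time, the measured TCP pose, the force and the opening at its end, in the units of the state.
- monitor.observe(): the state, without advancing time (a new reading comes with each control period).
- imaging.grab_frame(name): name is "side" or "top" or "wrist"; returns a dict with "color" (480x640x3 uint8, red, green, blue), "mtx" (3x3 intrinsics, pixels), "R" (3x3) and "t" (3): a world point X has camera coordinates R X + t; the wrist camera has in their place "hand_eye" (4x4, takes a point from camera to tool coordinates, whose origin is the TCP and whose axes are the flange's). Camera axes: x right, y down, z forward; pixel columns grow to the right and rows downward; lengths in m; the calibration is good to about 2 mm. A picture is of the moment at which its call begins: read the wrist's pose just before it. There is no depth.
- ticket.hand_in(): hands the job in, once; it reports no verdict.
The state is a dict: "t": time; "joints": joint angles; "joint_velocities": joint speeds; "joint_torque": joint torques, N m; "eef_pos": TCP position; "eef_rot": TCP orientation; "force": force on the tool from outside, world axes, zero at the start; "ft_torque": the same for the moment, N m; "width": finger opening in m.
Only numpy, scipy, OpenCV 4.12 (cv2) and the standard library are available. Lean on these libraries where they do the work, as an engineer would, in place of code of your own. Each camera call takes 0.05 s, during which the arm holds its last target.

## Task

Stand the relay card upright on its connector block between the open jaws of the vise, its edge with the brass contacts still towards the robot, let go of it and swing the cam lever fully home so that the jaws grip it. Then pick up the spring test clip by its two handles, squeeze it wide open, and bring it round the card's contact edge, level with the contacts, with one jaw well past the edge on each side of the board and the clip touching neither the card nor the vise. Finish while still holding it there squeezed open, do not let go of it or put it down, so that its pins can be checked against the contacts first; leave the other things on the table alone.

Things in the scene. Friction and masses are not known exactly. Their poses are not given: they have to be found in the camera images.
- card: Relay card, about 90 g: dark green board 3 mm thick, 78 long, 62 high, upright on the middle line of a black connector block 56 x 22 x 20 mm high (82 mm high in all). Origin: centre of the block's underside. x along the board, away from its contact edge; y through it, to the relay side; z up. Starts standing on the 3 mm mat, contact edge towards the robot within 0.45 rad.
- card_grip (a point): Where to grasp the card: middle of its relay (grey block, 28 mm along x, 26 high, near the board's top, on the +y face) together with the board, 18 mm thick along y. Card axes. It lies 63 mm above the block's underside, 8 mm beyond the block's middle along x and 7.5 mm along +y.
- card_edge (a point): Middle of the row of brass contacts (28 mm high, both faces) on the card's upright contact edge, exactly at the edge on the board's middle plane: 48 mm from the block's middle along -x, 52 mm above the block's underside. Card axes. Board reaches 30 mm above, 32 mm below. A can 10 mm thick sticks 12 mm out of the +y face, 36 mm behind the edge, 21 mm lower.
- card_foot (a point): Centre of the underside of the card's connector block; card axes.
- vise: Small aluminium vise clamped to the table's far edge; it does not move. Origin on the table, 40 mm below vise_bed; same axes.
- vise_bed (a point): On the vise's flat bed, 40 mm above the table, where a gripped block's middle stands. x along the jaws, away from the robot; y across; z up. Jaws 72 mm long (36 each way), 16 high, top 4 mm of the faces rounded. Fixed face at y = -11 mm; sliding face at +18 mm with the lever at 0, 5.4 mm nearer per rad. It pushes a block (22 mm) against the fixed face and grips it from 1.3 rad on.
- vise_jaw: The vise's sliding jaw (steel face plate on spring washers), on the +y side of the bed, moved by the cam lever.
- vise_lever (a joint): Cam lever about its upright pivot: 0 open, 1.571 rad at its stop, fully home. Grows anticlockwise seen from above: the arm points to the vise's +y (15 degrees towards +x) when open, and towards the robot (15 degrees towards +y) when home. Needs 2 to 4 N at the knob, stays where left. Starts between 0 and 0.25.
- lever_knob (a point): On the axis of the upright round black knob (16 mm thick, 41 high) at the end of the lever arm, 68 mm from the pivot; 18 mm below the knob's top, 23 mm above the arm's top face, 78 mm above the table.
- lever_pivot (a point): On the lever's upright pivot axis at the height of lever_knob, 62 mm from vise_bed along the vise's +y.
- clip_grip (a point): Spring test clip of grey plastic, a big clothes-peg lying on its side, 98 mm long, 30 high, 55 g, on the 3 mm mat. x along its middle line from handles to jaws (away from the robot within 0.45 rad), y across, z up. Point between the handles on the middle line, 36 mm behind the upright pivot, 15 mm up. Jaw tips 78 mm ahead (77 squeezed). Handles 12 to 56 mm behind the pivot.
- clip: The clip's +y half (handle and jaw); the other half hangs on it. Origin on the pivot axis at the underside. Shut, the handles splay to 52 mm over their ends, 43 mm at clip_grip; squeezed to the stop they are parallel, 24 mm over the outsides. This takes 5 to 10 N on each handle; 20 to 40 N of grip holds it at the stop. The half turns 0.26 rad off the middle line meanwhile.
- clip_arm (a joint): Angle between the clip's halves: 0 shut, 0.52 rad at the stop with the handles squeezed together and the jaw tips gaping 23 mm. A spring shuts it when let go.
- clip_tip_l (a point): End of the inner face of the clip's +y jaw, half-way up (1 mm from the middle line when shut); moves with that half.
- clip_tip_r (a point): The same on the clip's -y jaw.
- screwdriver: Black plastic screwdriver, 170 mm, a bystander.
- hex_key: Steel hex key, 90 mm, on the mat, a bystander.
- parts_cup: Clear cup with snap lid, 65 mm wide, 48 high, a bystander.
- flux_jar: Jar 44 mm wide, 50 high, a bystander.
- solder_reel: Reel 56 mm wide, 38 high, a bystander.
- spare_relay: Loose relay like the card's (28 x 15 x 26 mm), standing on the mat, a bystander.
- brush: Small brush, 150 mm, a bystander.

How it is judged:
On the way, in this order (a step that is already met when the one before it is completed fails the run):
1. the card stands upright between the jaws, down on the bed, and is let go (z of card_foot in the frame of vise_bed between -0.003 and 0.003 m and x of card_foot in the frame of vise_bed between -0.018 and 0.018 m and y of card_foot in the frame of vise_bed between -0.006 and 0.012 m and x of card_edge in the frame of vise_bed below 0 m and angle between card's own z axis and vertical below 0.12 rad and contact force between the fingers and card below 0.1 N), for 0.2 s.
2. the lever is fully home and the jaws grip the card (value of joint vise_lever above 1.4 rad and contact force between vise_jaw and card above 2 N), for 0.2 s.
3. the clip is lifted by its handles, squeezed open (value of joint clip_arm above 0.36 rad and height (world z) of clip_grip above 0.05 m and contact force between the fingers and clip above 2 N), for 0.2 s.
At the end, for the whole second after the job is handed in: Fingers hold the clip still, open over 0.36 rad, round the contact edge: tips over 6 mm past it, one each side, within 12 mm of the contacts' middle height, touching neither card nor vise; lever over 1.40 rad, jaw gripping the card over 2 N, card on the bed, tilted under 7 degrees (all of step 2 and value of joint clip_arm above 0.36 rad and contact force between the fingers and clip above 2 N and y of clip_tip_l in the frame of card_edge above 0.003 m and y of clip_tip_r in the frame of card_edge below -0.003 m and x of each of clip_tip_l, clip_tip_r in the frame of card_edge above 0.006 m and z of clip_tip_l in the frame of card_edge between -0.012 and 0.012 m and contact force between clip and card below 0.2 N and contact force between clip and vise below 0.2 N and z of card_foot in the frame of vise_bed below 0.003 m and angle between card's own z axis and vertical below 0.12 rad and linear speed of clip below 0.02 m/s); the arm keeps its last pose, push and grip.
It fails at once if another thing on the table is pushed away or knocked over (distance of any of screwdriver, hex_key, parts_cup, flux_jar, solder_reel, spare_relay, brush from where it was at the start of the episode above 0.025 m).
It also fails if it takes over 64 s, if anything falls off the work surface, if the arm or the gripper's body presses on something with over 40 N, if the wrist force passes 120 N, or if a joint passes its speed limit or range.

## Working session

There is one attempt and no reset: what is moved stays moved. The work goes in short steps, Python scripts to look and compute and a tool call to move; the robot and the scene stay as the last step left them, time stands still between calls to the robot, and variables do not carry over. Pictures are saved under pics/ and viewed, and the job is handed in when it is done.

Besides the shell and the picture viewer there is one more tool, called after "Emit:" by a JSON object that holds its "name" and its "arguments". play_rows: Moves the arm, as the interface text tells. Its arguments: {"type":"object","properties":{"xyz":{"type":"array"},"spin":{"type":"array"},"claw":{"type":"array"},"squeeze":{"type":"number"}},"required":["xyz","spin","claw"]}

```bash
mkdir -p pics; ls; python3 - <<'E'
from workcell import monitor, imaging, ticket, ctrl
import cv2,pickle
print(monitor.observe()); print(ctrl.tip_extent)
for n in("side","top","wrist"):
    f=imaging.grab_frame(n); cv2.imwrite(f"pics/{n}0.png",f["color"][:,:,::-1]); pickle.dump(f,open(f"{n}0.pkl","wb"))
    print(n,{k:v for k,v in f.items() if k!="color"})
E
```

```text
pics
{'t': 0.0, 'joints': array([-1.42863361e+00,  2.59213793e-01,  2.07199359e-02,  1.33370452e+00,
       -2.95912490e-05,  1.41821266e+00]), 'joint_velocities': array([-0.00035481, -0.0010309 , -0.00054517, -0.00122133, -0.00238748,
       -0.0007422 ]), 'joint_torque': array([ 1.94006850e-05, -5.55640268e+01,  3.44527888e+01,  1.35760044e-02,
       -6.13678299e-05, -1.00846171e-05]), 'eef_pos': array([ 0.15973106, -0.52601259,  0.25263796]), 'eef_rot': array([ 9.89159967e-01,  1.46840280e-01, -1.11427695e-05, -7.01091750e-04]), 'force': array([ 0.18411458,  0.46299142, -0.09352579]), 'ft_torque': array([ 0.00108585,  0.05457943, -0.007547  ]), 'width': 0.08538413085605964}
0.022
side {'mtx': array([[476.69853632,   0.        , 323.85593048],
       [  0.        , 476.69853632, 242.57378002],
       [  0.        ,   0.        ,   1.        ]]), 'R': array([[-0.74658174, -0.66492988, -0.02199924],
       [-0.33592607,  0.40530672, -0.85022358],
       [ 0.5742555 , -0.62737128, -0.52596187]]), 't': array([0.31017312, 0.23966116, 0.97148587])}
top {'mtx': array([[484.90312412,   0.
[... 155 characters left out ...]
-0.9996591 , -0.00332813],
       [-0.99767806, -0.02563468, -0.06309802],
       [ 0.0629912 ,  0.00495439, -0.99800178]]), 't': array([-0.0442232 ,  0.43633224,  1.16722628])}
wrist {'mtx': array([[432.27425749,   0.        , 321.3584671 ],
       [  0.        , 432.27425749, 233.71455739],
       [  0.        ,   0.        ,   1.        ]]), 'hand_eye': array([[-1.92187393e-03, -9.66261501e-01, -2.57555853e-01,
         6.50493565e-02],
       [ 9.99997985e-01, -2.00621936e-03,  6.46946076e-05,
        -1.05169452e-03],
       [-5.79225448e-04, -2.57555210e-01,  9.66263410e-01,
        -1.21151338e-01],
       [ 0.00000000e+00,  0.00000000e+00,  0.00000000e+00,
         1.00000000e+00]])}
```

View pics/top0.png

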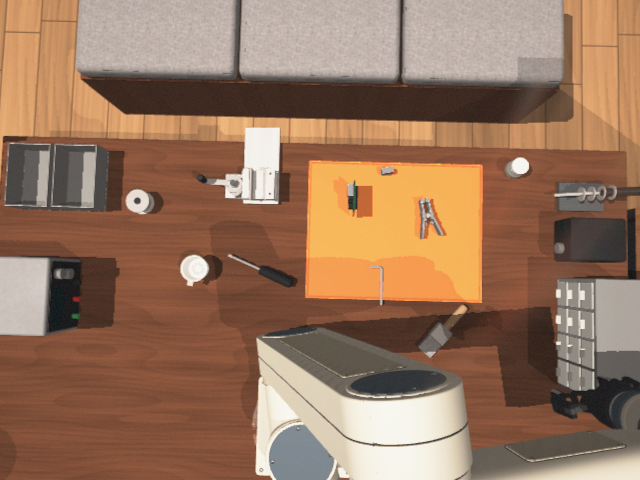

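View pics/side0.png

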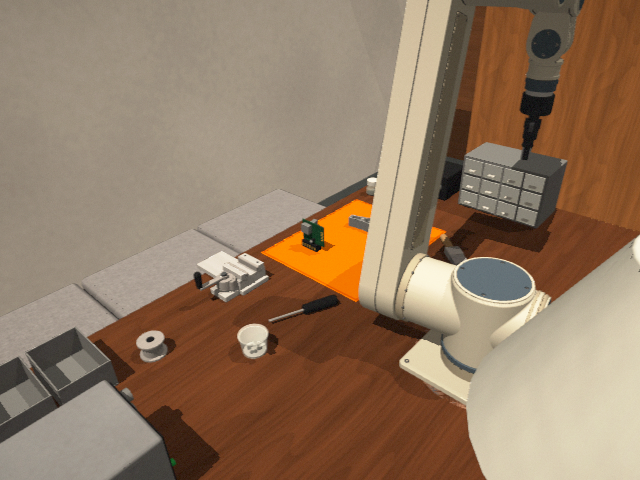

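```bash
python3 - <<'E'
import cv2
a=cv2.imread("pics/top0.png")
print(a.shape)
E
```

```text
(480, 640, 3)
```

```bash
cat > h.py <<'E'
import numpy as np,cv2,pickle
def px2w(f,u,v,z):
    R,t,K=f["R"],f["t"],f["mtx"]
    d=R.T@np.linalg.solve(K,[u,v,1]); c=-R.T@t
    return c+d*(z-c[2])/d[2]
def w2px(f,X):
    p=f["mtx"]@(f["R"]@np.asarray(X,float)+f["t"]); return p[:2]/p[2]
def wristcam(f,s):
    from scipy.spatial.transform import Rotation as Ro
    T=np.eye(4);T[:3,:3]=Ro.from_quat(s["eef_rot"]).as_matrix();T[:3,3]=s["eef_pos"]
    C=np.linalg.inv(T@f["hand_eye"]); f["R"]=C[:3,:3];f["t"]=C[:3,3]; return f
def crop(f,x0,y0,w,h,s,name):
    im=f["color"][y0:y0+h,x0:x0+w,::-1]
    cv2.imwrite(name,cv2.resize(im,None,fx=s,fy=s,interpolation=cv2.INTER_CUBIC))
E
python3 - <<'E'
from h import *
f=pickle.load(open("top0.pkl","rb"))
crop(f,190,120,100,90,8,"pics/c_vise.png")
crop(f,330,160,130,90,6,"pics/c_cc.png")
E
```

```text
(no output)
```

View pics/c_vise.png

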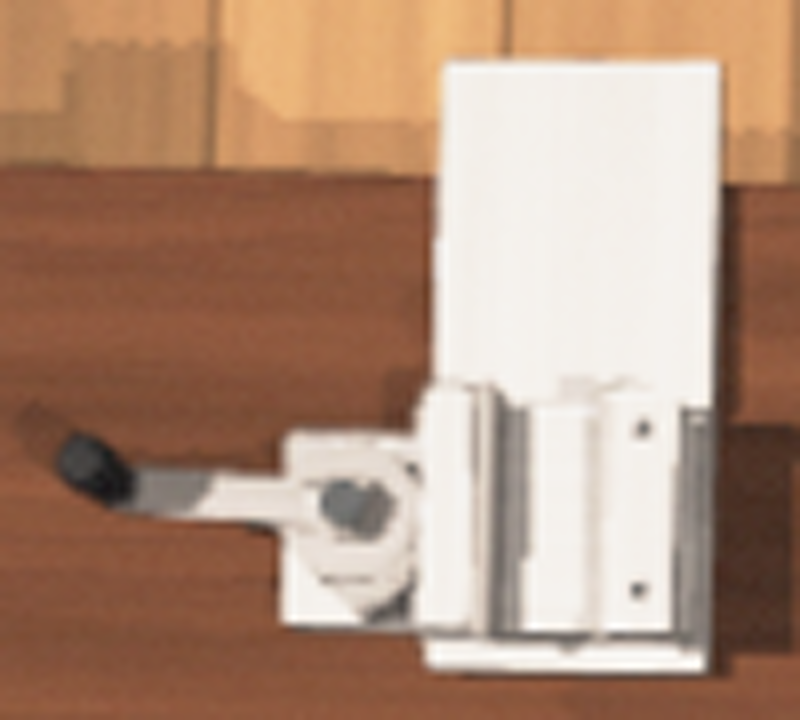

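View pics/c_cc.png

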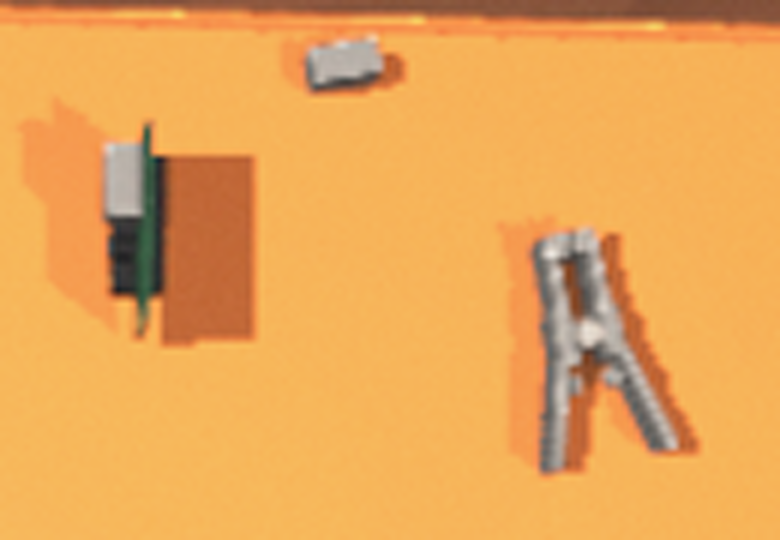

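```bash
python3 - <<'E'
from h import *
f=pickle.load(open("top0.pkl","rb"))
def cc(x,y,z): return px2w(f,330+(x+.5)/6-.5,160+(y+.5)/6-.5,z).round(4)
def cv(x,y,z): return px2w(f,190+(x+.5)/8-.5,120+(y+.5)/8-.5,z).round(4)
print("card top far",cc(149,125,.085),"near",cc(141,318,.085))
print("relay c",cc(124,180,.083))
print("clip ends",cc(553,470,.033),cc(665,447,.033),"pivot",cc(591,335,.033),"jaws",cc(545,240,.033),cc(588,235,.033))
print("vise bed near/far", cv(560,635,.04),cv(565,405,.04))
print("fixed jaw edge",cv(598,400,.056),cv(592,632,.056),"sliding",cv(495,400,.056),cv(485,632,.056))
print("knob top",cv(85,450,.096),"pivot",cv(350,505,.06))
E
```

```text
card top far [ 0.5798 -0.0994  0.085 ] near [ 0.5051 -0.098   0.085 ]
relay c [ 0.5586 -0.0904  0.083 ]
clip ends [ 0.455  -0.2665  0.033 ] [ 0.4653 -0.3111  0.033 ] pivot [ 0.5095 -0.281   0.033 ] jaws [ 0.5474 -0.2621  0.033 ] [ 0.5499 -0.2793  0.033 ]
vise bed near/far [0.5381 0.1243 0.04  ] [0.6078 0.1252 0.04  ]
fixed jaw edge [0.6061 0.1132 0.056 ] [0.5368 0.1126 0.056 ] sliding [0.6053 0.1437 0.056 ] [0.536  0.1442 0.056 ]
knob top [0.5794 0.254  0.096 ] pivot [0.5721 0.1847 0.06  ]
```

```bash
cat >> h.py <<'E'
def plan(target_xyz,yaw=None,n=None,state=None,way=None,fr=1.0):
    """rows from current pose to target; yaw=tool x heading (rad)"""
    from workcell import monitor
    from scipy.spatial.transform import Rotation as Ro
    s=state or monitor.observe()
    R=Ro.from_quat(s["eef_rot"]).as_matrix();p=np.array(s["eef_pos"])
    y0=np.arctan2(R[1,0],R[0,0]); 
    dy=0 if yaw is None else yaw-y0
    tgt=np.array(target_xyz,float); d=tgt-p
    if n is None: n=int(np.ceil(max(np.linalg.norm(d)/.058,abs(dy)/.18,1)))
    print("yaw0",round(y0,4),"pos",p.round(4),"tilt",R[:,2].round(4),"n",n,"d",d.round(4),"dyaw",round(dy,3))
    xyz=[]
    for i in range(n):
        Ri=Ro.from_rotvec([0,0,dy*i/n]).as_matrix()@R
        xyz.append([round(float(a),2) for a in Ri.T@(d/n)*100])
    print("xyz",xyz); print("spin",[round(-dy/n,3)]*n)
E
python3 - <<'E'
from h import *
plan([.47,-.18,.23],np.pi,16)
E
```

```text
yaw0 0.2948 pos [ 0.1598 -0.5261  0.2528] tilt [-1.e-04  1.e-03 -1.e+00] n 16 d [ 0.3102  0.3461 -0.0228] dyaw 2.847
xyz [[2.48, -1.51, 0.14], [2.71, -1.04, 0.14], [2.85, -0.55, 0.14], [2.9, -0.03, 0.14], [2.86, 0.48, 0.14], [2.73, 0.98, 0.14], [2.52, 1.45, 0.14], [2.22, 1.87, 0.14], [1.85, 2.24, 0.14], [1.43, 2.53, 0.14], [0.96, 2.74, 0.14], [0.46, 2.87, 0.14], [-0.06, 2.9, 0.14], [-0.57, 2.85, 0.14], [-1.06, 2.7, 0.14], [-1.53, 2.47, 0.14]]
spin [np.float64(-0.178), np.float64(-0.178), np.float64(-0.178), np.float64(-0.178), np.float64(-0.178), np.float64(-0.178), np.float64(-0.178), np.float64(-0.178), np.float64(-0.178), np.float64(-0.178), np.float64(-0.178), np.float64(-0.178), np.float64(-0.178), np.float64(-0.178), np.float64(-0.178), np.float64(-0.178)]
```

Emit:
{"name": "play_rows", "arguments": {"xyz": [[2.48,-1.51,0.14],[2.71,-1.04,0.14],[2.85,-0.55,0.14],[2.9,-0.03,0.14],[2.86,0.48,0.14],[2.73,0.98,0.14],[2.52,1.45,0.14],[2.22,1.87,0.14]], "spin": [-0.178,-0.178,-0.178,-0.178,-0.178,-0.178,-0.178,-0.178], "claw": [1,1,1,1,1,1,1,1], "squeeze": 40}}

```text
t: 1.15
eef_pos: [0.3144, -0.3457, 0.2393]
eef_rot: [0.637, 0.771, 0.001, -0.002]
force: [-0.3, -0.0, -0.1]
width: 0.0856
```

```bash
python3 - <<'E'
from h import *
from workcell import monitor
print(monitor.observe()["joints"])
plan([.47,-.18,.23],np.pi)
E
```

```text
[-1.0135369   0.12559312 -0.1850912   1.26506096  0.00138803  0.36751678]
yaw0 1.7605 pos [ 0.3144 -0.3457  0.2393] tilt [-0.0014  0.0049 -1.    ] n 8 d [ 0.1556  0.1657 -0.0093] dyaw 1.381
xyz [[1.67, 2.3, 0.12], [1.25, 2.55, 0.12], [0.79, 2.73, 0.12], [0.31, 2.82, 0.12], [-0.18, 2.84, 0.11], [-0.67, 2.76, 0.11], [-1.13, 2.61, 0.11], [-1.56, 2.37, 0.11]]
spin [np.float64(-0.173), np.float64(-0.173), np.float64(-0.173), np.float64(-0.173), np.float64(-0.173), np.float64(-0.173), np.float64(-0.173), np.float64(-0.173)]
```

Emit:
{"name": "play_rows", "arguments": {"xyz": [[1.67,2.3,0.12],[1.25,2.55,0.12],[0.79,2.73,0.12],[0.31,2.82,0.12],[-0.18,2.84,0.11],[-0.67,2.76,0.11],[-1.13,2.61,0.11],[-1.56,2.37,0.11],[0,0,0]], "spin": [-0.173,-0.173,-0.173,-0.173,-0.173,-0.173,-0.173,-0.173,0], "claw": [1,1,1,1,1,1,1,1,1]}}

```text
t: 2.28
eef_pos: [0.4708, -0.1685, 0.2289]
eef_rot: [-0.027, 1.0, 0.004, -0.002]
force: [-0.6, -0.6, -0.2]
width: 0.0849
```

```bash
cat > look.py <<'E'
import sys
from h import *
from workcell import monitor,imaging
s=monitor.observe(); f=wristcam(imaging.grab_frame("wrist"),s); f["s"]=s
pickle.dump(f,open(f"{sys.argv[1]}.pkl","wb")); cv2.imwrite(f"pics/{sys.argv[1]}.png",f["color"][:,:,::-1])
print(s["t"],s["joints"].round(3),s["eef_pos"].round(4),s["force"].round(2),s["width"])
E
python3 look.py w1
```

```text
2.275 [-0.514  0.186 -0.137  1.254  0.004 -0.567] [ 0.4708 -0.1685  0.2289] [-0.55 -0.62 -0.23] 0.08489475048303392
```

View pics/w1.png

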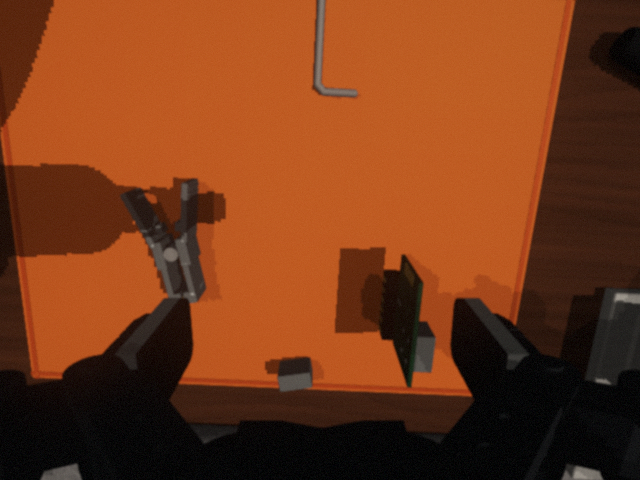

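```bash
python3 - <<'E'
from h import *
f=pickle.load(open("w1.pkl","rb"))
f["color"]=np.clip(f["color"].astype(float)*1.8,0,255).astype(np.uint8)
crop(f,330,240,110,150,4,"pics/c1.png"); crop(f,110,170,130,140,4,"pics/c2.png")
E
```

```text
(no output)
```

View pics/c1.png

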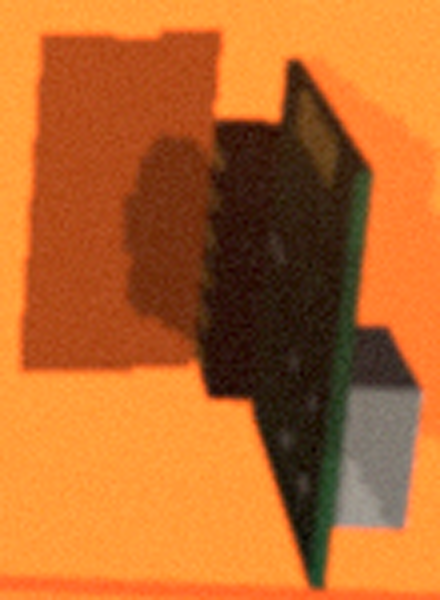

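View pics/c2.png

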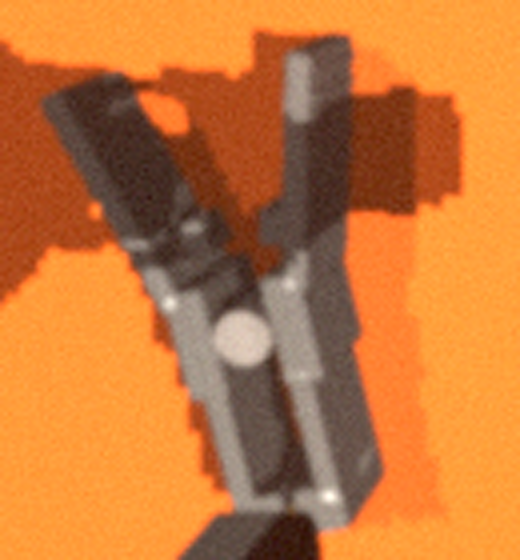

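```bash
python3 - <<'E'
from h import *
f=pickle.load(open("w1.pkl","rb"))
c=lambda x,y,z,ox=330,oy=240: px2w(f,ox+(x+.5)/4-.5,oy+(y+.5)/4-.5,z)
n=c(365,175,.085);fa=c(317,583,.085)
print(n.round(4),fa.round(4),np.linalg.norm(n-fa)); d=fa-n; yaw=np.arctan2(d[1],d[0]); print("yaw",yaw)
r=[c(*p,.079) for p in((350,388),(420,388),(405,527),(335,525))]
print(np.round(r,4))
ex=np.array([np.cos(yaw),np.sin(yaw),0]);ey=np.array([-np.sin(yaw),np.cos(yaw),0])
# centre from board ends: edge at x=-48, far at +30
o=(n+48e-3*ex + fa-30e-3*ex)/2
g=o+.008*ex+.0075*ey; print("card origin",o.round(4),"grip",g.round(4))
print("relay centre rel",[(float((np.mean(r,0)-o)@ex)),float((np.mean(r,0)-o)@ey)])
# clip
c2=lambda x,y,z: c(x,y,z,110,170)
for nm,p in dict(pivot=(242,338),tipl=(345,522),tipr=(245,508),hl=(305,55),hr=(80,95)).items(): print(nm,c2(*p,.033).round(4))
t=pickle.load(open("top0.pkl","rb"))
print(w2px(t,n),w2px(t,fa), w2px(t,c2(242,338,.033)))
E
```

```text
[ 0.5061 -0.0995  0.085 ] [ 0.5824 -0.0995  0.085 ] 0.07630275712245387
yaw -3.901348007584297e-05
[[ 0.5477 -0.0961  0.079 ]
 [ 0.5471 -0.084   0.079 ]
 [ 0.5743 -0.0834  0.079 ]
 [ 0.5745 -0.0959  0.079 ]]
card origin [ 0.5532 -0.0995  0.085 ] grip [ 0.5612 -0.092   0.085 ]
relay centre rel [0.0077003338287680275, 0.0096556402340374]
pivot [ 0.5113 -0.2803  0.033 ]
tipl [ 0.5485 -0.2615  0.033 ]
tipr [ 0.5464 -0.2811  0.033 ]
hl [ 0.4561 -0.2668  0.033 ]
hr [ 0.4656 -0.3084  0.033 ]
[353.75017721 212.19696464] [354.48067919 179.33035351] [427.80429639 214.68448641]
```

```bash
python3 - <<'E'
from h import *
plan([.561,-.092,.15],np.pi)
E
```

```text
yaw0 -3.0911 pos [ 0.4703 -0.1691  0.2289] tilt [-0.0042  0.0069 -1.    ] n 35 d [ 0.0907  0.0771 -0.0789] dyaw 6.233
xyz [[-0.27, 0.21, 0.23], [-0.3, 0.15, 0.23], [-0.33, 0.1, 0.22], [-0.34, 0.04, 0.22], [-0.34, -0.02, 0.22], [-0.33, -0.08, 0.22], [-0.31, -0.14, 0.22], [-0.28, -0.19, 0.22], [-0.24, -0.24, 0.22], [-0.2, -0.28, 0.22], [-0.15, -0.31, 0.22], [-0.09, -0.33, 0.22], [-0.03, -0.34, 0.22], [0.03, -0.34, 0.22], [0.09, -0.33, 0.22], [0.15, -0.31, 0.22], [0.2, -0.28, 0.22], [0.24, -0.24, 0.22], [0.28, -0.19, 0.23], [0.31, -0.14, 0.23], [0.33, -0.08, 0.23], [0.34, -0.02, 0.23], [0.34, 0.04, 0.23], [0.32, 0.1, 0.23], [0.3, 0.15, 0.23], [0.27, 0.21, 0.23], [0.23, 0.25, 0.23], [0.18, 0.29, 0.23], [0.13, 0.31, 0.23], [0.07, 0.33, 0.23], [0.01, 0.34, 0.23], [-0.05, 0.33, 0.23], [-0.11, 0.32, 0.23], [-0.17, 0.3, 0.23], [-0.22, 0.26, 0.23]]
spin [np.float64(-0.178), np.float64(-0.178), np.float64(-0.178), np.float64(-0.178), np.float64(-0.178), np.float64(-0.178), np.float64(-0.178), np.float64(-0.178), np.float64(-0.178), np.float64(-0.178), np.float64(-0.178), np.float64(-0.178), np.float64(-0.178), np.float64(-0.178), np.float64(-0.178), np.float64(-0.178), np.float64(-0.178), np.float64(-0.178), np.float64(-0.178), np.float64(-0.178), np.float64(-0.178), np.float64(-0.178), np.float64(-0.178), np.float64(-0.178), np.float64(-0.178), np.float64(-0.178), np.float64(-0.178), np.float64(-0.178), np.float64(-0.178), np.float64(-0.178), np.float64(-0.178), np.float64(-0.178), np.float64(-0.178), np.float64(-0.178), np.float64(-0.178)]
```

```bash
sed -i 's/    tgt=np.array/    dy=(dy+np.pi)%(2*np.pi)-np.pi\n    tgt=np.array/; s/\[round(-dy\/n,3)\]\*n/[round(float(-dy\/n),3)]*n/' h.py; python3 - <<'E'
from h import *
plan([.561,-.092,.15],np.pi)
E
```

```text
yaw0 -3.0911 pos [ 0.4703 -0.1691  0.2289] tilt [-0.0042  0.0069 -1.    ] n 3 d [ 0.0907  0.0771 -0.0789] dyaw -0.051
xyz [[-3.16, 2.39, 2.63], [-3.12, 2.45, 2.64], [-3.08, 2.5, 2.64]]
spin [0.017, 0.017, 0.017]
```

Emit:
{"name": "play_rows", "arguments": {"xyz": [[-3.16,2.39,2.63],[-3.12,2.45,2.64],[-3.08,2.5,2.64],[0,0,0]], "spin": [0.017,0.017,0.017,0], "claw": [1,1,1,1]}}

```text
t: 2.82
eef_pos: [0.5626, -0.0943, 0.1482]
eef_rot: [0.009, 1.0, 0.002, -0.002]
force: [-0.0, 0.3, 0.1]
width: 0.0855
```

```bash
python3 look.py w2; python3 - <<'E'
from h import *
plan([.561,-.092,.069],np.pi)
E
```

```text
2.825 [-0.315  0.345 -0.127  1.103  0.003 -0.297] [ 0.5626 -0.0943  0.1482] [-0.    0.34  0.06] 0.08549932247101631
yaw0 3.1238 pos [ 0.5623 -0.0952  0.1493] tilt [-0.0024  0.004  -1.    ] n 2 d [-0.0013  0.0032 -0.0803] dyaw 0.018
xyz [[0.06, 0.14, 4.02], [0.05, 0.14, 4.02]]
spin [-0.009, -0.009]
```

View pics/w2.png

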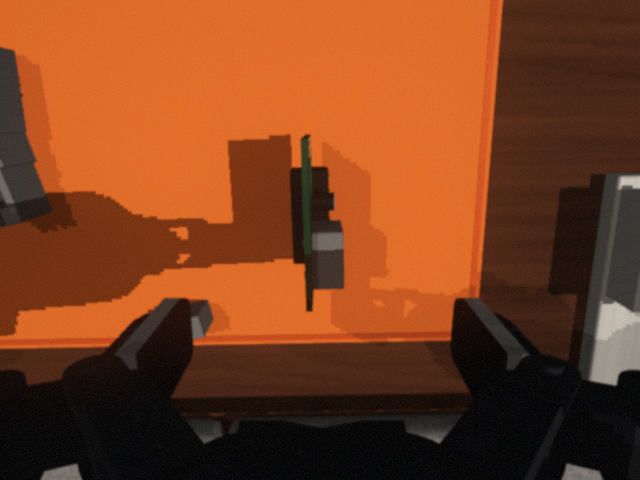

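```bash
python3 - <<'E'
from h import *
f=pickle.load(open("top0.pkl","rb"));w=pickle.load(open("w2.pkl","rb"))
for x,y in((310,48),(380,40),(383,75),(312,88)): print(px2w(f,330+x/6,160+y/6,.029).round(4))
print("card",px2w(w,307,140,.085),px2w(w,309,308,.085), "relay",px2w(w,312,247,.079),px2w(w,343,250,.079),px2w(w,343,288,.079))
E
```

```text
[ 0.6229 -0.1679  0.029 ]
[ 0.6269 -0.1961  0.029 ]
[ 0.6126 -0.1976  0.029 ]
[ 0.6066 -0.169   0.029 ]
card [ 0.50565052 -0.09813541  0.085     ] [ 0.58165036 -0.09932841  0.085     ] relay [ 0.55405144 -0.09735328  0.079     ] [ 0.55578649 -0.08311518  0.079     ] [ 0.57451134 -0.08323874  0.079     ]
```

Emit:
{"name": "play_rows", "arguments": {"xyz": [[0.03,0.16,4.0],[0.03,0.14,4.02],[0,0,0]], "spin": [-0.009,-0.009,0], "claw": [1,1,1]}}

```text
t: 3.25
eef_pos: [0.5609, -0.0957, 0.0707]
eef_rot: [0.003, 1.0, 0.001, 0.001]
force: [0.1, 0.9, 0.9]
width: 0.0852
```

```bash
python3 look.py w3; python3 - <<'E'
from h import *
plan([.561,-.092,.069],np.pi)
E
```

```text
3.25 [-0.317  0.403 -0.255  0.912  0.002 -0.311] [ 0.5609 -0.0957  0.0707] [0.1  0.89 0.87] 0.08523459606627358
yaw0 3.135 pos [ 0.562  -0.0961  0.0725] tilt [ 4.4e-03  6.0e-04 -1.0e+00] n 1 d [-0.001   0.0041 -0.0035] dyaw 0.007
xyz [[0.11, 0.41, 0.35]]
spin [-0.007]
```

Emit:
{"name": "play_rows", "arguments": {"xyz": [[0.1,0.4,0.3],[0,0,0],[0,0,0],[0,0,0],[0,0,0],[0,0,0],[0,0,0],[0,0,0]], "spin": [-0.007,0,0,0,0,0,0,0], "claw": [1,0.6,0.4,0.3,0.2,0,0,0], "squeeze": 40}}

```text
t: 4.3
eef_pos: [0.5631, -0.0935, 0.0749]
eef_rot: [0.001, 1.0, -0.001, 0.006]
force: [-0.7, -0.3, 1.3]
width: 0.0176
```

```bash
python3 look.py w4
```

```text
4.3 [-0.312  0.395 -0.255  0.909  0.002 -0.311] [ 0.5631 -0.0935  0.0749] [-0.65 -0.35  1.25] 0.017551587421186527
```

View pics/w4.png

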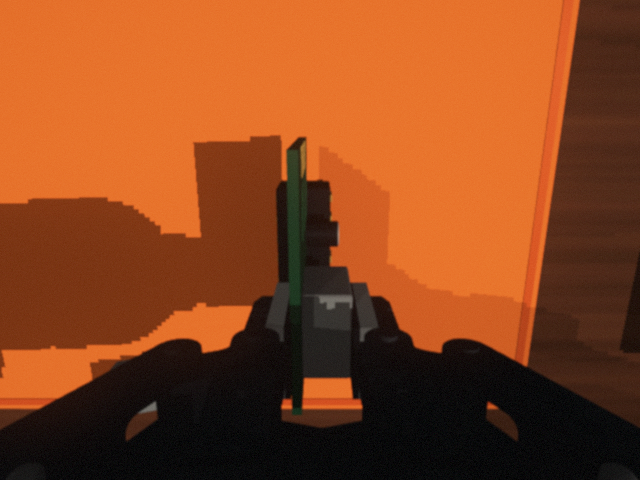

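```bash
python3 - <<'E'
from h import *
plan([.561,-.092,.165],np.pi)
s=dict(eef_pos=np.array([.561,-.092,.165]),eef_rot=[0,1,0,0])
plan([.52,.08,.175],np.pi,state=s)
E
```

```text
yaw0 3.1406 pos [ 0.5631 -0.0935  0.075 ] tilt [ 0.0119 -0.0021 -0.9999] n 2 d [-0.0021  0.0015  0.09  ] dyaw 0.001
xyz [[0.05, 0.07, -4.5], [0.05, 0.07, -4.5]]
spin [-0.001, -0.001]
yaw0 3.1416 pos [ 0.561 -0.092  0.165] tilt [ 0.  0. -1.] n 4 d [-0.041  0.172  0.01 ] dyaw 0.0
xyz [[1.03, 4.3, -0.25], [1.03, 4.3, -0.25], [1.03, 4.3, -0.25], [1.03, 4.3, -0.25]]
spin [-0.0, -0.0, -0.0, -0.0]
```

Emit:
{"name": "play_rows", "arguments": {"xyz": [[0,0,-3],[0,0,-3],[0,0,-3],[1.0,3.4,-0.2],[1.0,3.4,-0.2],[1.0,3.4,-0.2],[1.0,3.4,-0.2],[0.5,3.4,-0.2]], "spin": [0,0,0,0,0,0,0,0], "claw": [0,0,0,0,0,0,0,0]}}

```text
t: 5.35
eef_pos: [0.5153, 0.0796, 0.1754]
eef_rot: [0.003, 1.0, -0.0, 0.004]
force: [0.2, 0.7, -1.1]
width: 0.0173
```

```bash
python3 look.py w5; python3 - <<'E'
from h import *
f=pickle.load(open("w5.pkl","rb"))
f["color"]=np.clip(f["color"].astype(float)*1.6,0,255).astype(np.uint8)
crop(f,0,0,640,480,1.25,"pics/w5b.png")
plan([.561,.092,.165],np.pi)
E
```

```text
5.35 [-7.000e-03  2.410e-01 -2.050e-01  1.116e+00 -1.000e-03 -2.000e-03] [0.5153 0.0796 0.1754] [ 0.19  0.66 -1.09] 0.017320465386518345
yaw0 3.1377 pos [0.5146 0.0827 0.1757] tilt [ 0.008   0.0011 -1.    ] n 1 d [ 0.0464  0.0093 -0.0107] dyaw 0.004
xyz [[-4.62, 0.95, 1.11]]
spin [-0.004]
```

View pics/w5b.png

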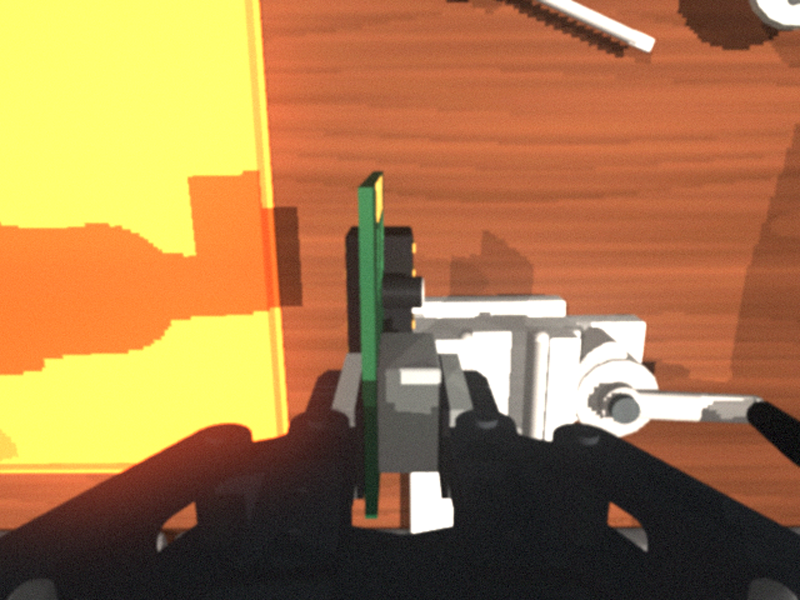

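```bash
python3 - <<'E'
from h import *
f=pickle.load(open("w5.pkl","rb"))
crop(f,270,130,270,210,3,"pics/c5.png")
E
```

```text
(no output)
```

View pics/c5.png

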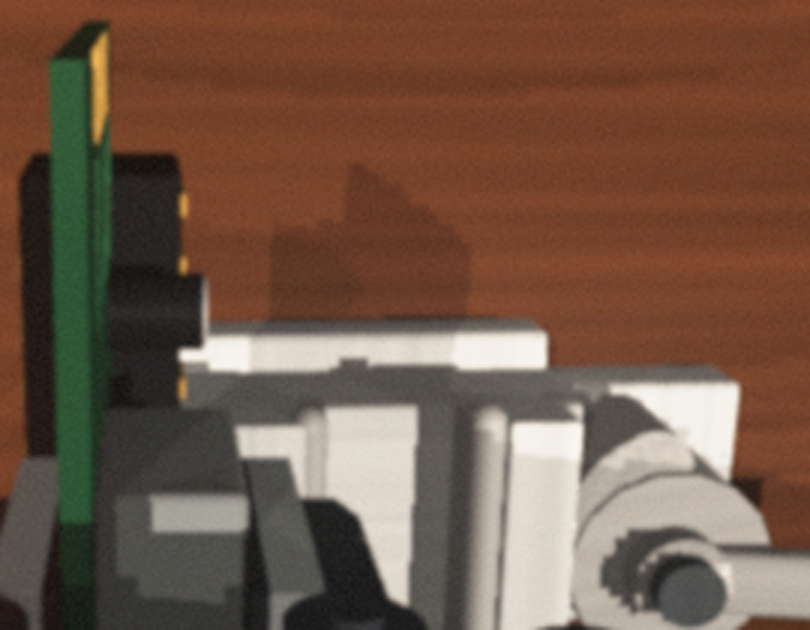

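```bash
python3 - <<'E'
from h import *
f=pickle.load(open("w5.pkl","rb"))
c=lambda x,y,z: px2w(f,270+(x+.5)/3-.5,130+(y+.5)/3-.5,z).round(4)
print("fixed face", c(327,500,.052),c(327,430,.054))
print("slide base",c(415,500,.04),"slide top rounding",c(470,500,.053),c(505,500,.056))
print("near ends fixed top",c(270,425,.056),"slide top",c(545,422,.056), "bed near",c(370,405,.04))
for z in (.06,.065,.07): print("pivot",c(690,592,z))
o=[];
for (x,y,z) in ((327,500,.052),):pass
# top camera check
t=pickle.load(open("top0.pkl","rb")); print(w2px(t,[.572,.1245,.04]))
# card board top strip
print("board", w2px(f,[.5153-.048-.008,.0796-.0075,.1754-.003+.019]))
for z in (.19,.195): print(c(68,60,z),c(78,515,z))
E
```

```text
fixed face [0.5562 0.1149 0.052 ] [0.5403 0.1142 0.054 ]
slide base [0.5616 0.1353 0.04  ] slide top rounding [0.556  0.1437 0.053 ] [0.5547 0.1499 0.056 ]
near ends fixed top [0.5384 0.1027 0.056 ] slide top [0.5382 0.1567 0.056 ] bed near [0.5401 0.1249 0.04  ]
pivot [0.5732 0.1872 0.06  ]
pivot [0.5705 0.1849 0.065 ]
pivot [0.5679 0.1827 0.07  ]
[259.95491929 184.92057888]
board [285.04620547 159.77882903]
[0.457  0.0738 0.19  ] [0.4968 0.0737 0.19  ]
[0.4566 0.0742 0.195 ] [0.4945 0.074  0.195 ]
```

```bash
python3 - <<'E'
from h import *
plan([.583,.1363,.16],np.pi,n=3)
E
```

```text
yaw0 3.1377 pos [0.5146 0.0827 0.1757] tilt [ 0.008   0.0011 -1.    ] n 3 d [ 0.0684  0.0536 -0.0157] dyaw 0.004
xyz [[-2.27, 1.8, 0.55], [-2.27, 1.79, 0.55], [-2.27, 1.79, 0.55]]
spin [-0.001, -0.001, -0.001]
```

Emit:
{"name": "play_rows", "arguments": {"xyz": [[-2.27,1.8,0.55],[-2.27,1.79,0.55],[-2.27,1.79,0.55],[0,0,0]], "spin": [0,0,0,0], "claw": [0,0,0,0]}}

```text
t: 5.9
eef_pos: [0.5839, 0.1396, 0.159]
eef_rot: [0.001, 1.0, 0.001, 0.004]
force: [-0.9, 0.2, -0.7]
width: 0.0177
```

```bash
python3 look.py w6; python3 - <<'E'
from h import *
from workcell import imaging
f=pickle.load(open("w6.pkl","rb"))
crop(f,190,100,270,210,3,"pics/c6.png")
for n,b in(("top",(190,120,100,90,8)),("side",(180,230,110,80,7))):
    g=imaging.grab_frame(n); pickle.dump(g,open(n+"6.pkl","wb")); crop(g,*b,f"pics/{n}6.png")
plan([.583,.1363,.155],np.pi)
E
```

```text
5.9 [ 0.095  0.379 -0.045  1.139  0.     0.096] [0.5839 0.1396 0.159 ] [-0.92  0.24 -0.75] 0.017718295292849476
yaw0 3.1389 pos [0.5826 0.1383 0.16  ] tilt [ 7.7e-03  8.0e-04 -1.0e+00] n 1 d [ 0.0004 -0.002  -0.005 ] dyaw 0.003
xyz [[-0.03, -0.2, 0.5]]
spin [-0.003]
```

View pics/c6.png

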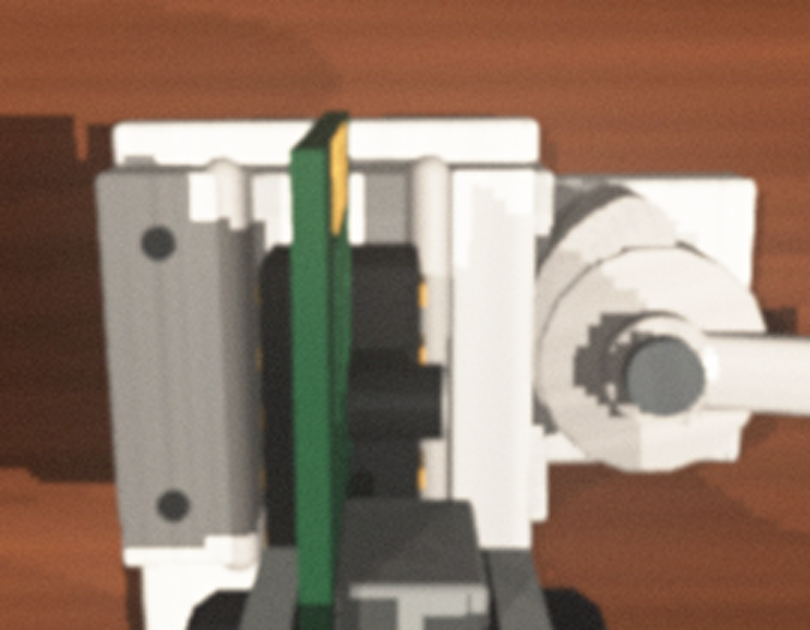

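View pics/top6.png

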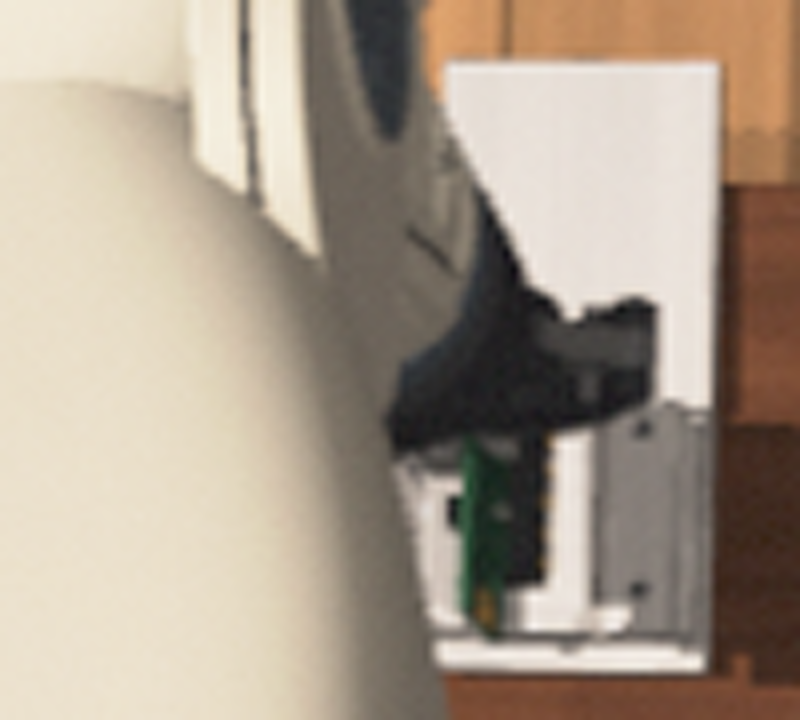

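View pics/side6.png

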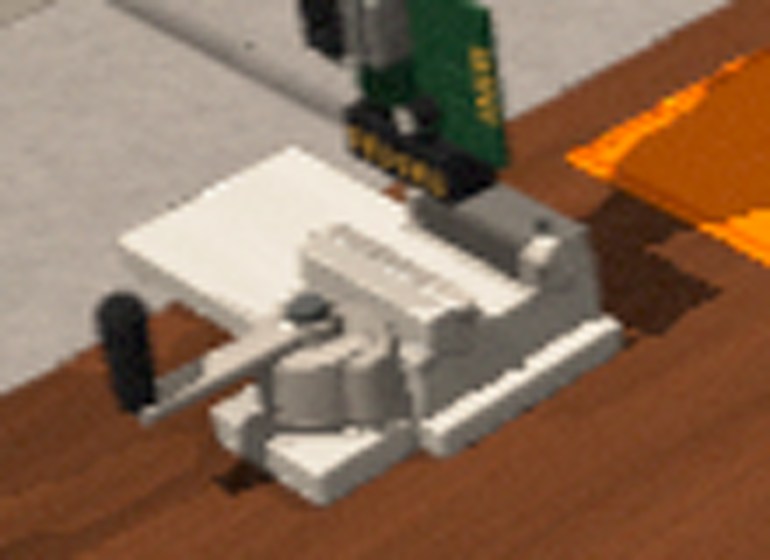

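```bash
python3 - <<'E'
from h import *
f=pickle.load(open("w6.pkl","rb"))
c=lambda x,y,z: px2w(f,190+(x+.5)/3-.5,100+(y+.5)/3-.5,z).round(4)
print("fixed base", c(250,195,.04),"fixed top start rounding",c(213,195,.056),c(240,195,.052))
print("slide",c(414,195,.052),c(414,195,.04),c(450,195,.056))
print("ends near",c(230,165,.056),c(470,172,.056),"far",c(225,540,.056))
print("block",c(264,256,.107),c(417,256,.107),"board top near",c(311,152,.169),"far",c(315,600,.169),"contact foot near", c(349,112,.11))
for z in (.06,.065): print("pivot",c(664,375,z))
t=pickle.load(open("side6.pkl","rb"))
E
```

```text
fixed base [0.544  0.1139 0.04  ] fixed top start rounding [0.5422 0.1094 0.056 ] [0.5426 0.1135 0.052 ]
slide [0.5427 0.1439 0.052 ] [0.5441 0.144  0.04  ] [0.5423 0.15   0.056 ]
ends near [0.5371 0.1125 0.056 ] [0.5384 0.1534 0.056 ] far [0.6053 0.109  0.056 ]
block [0.5447 0.123  0.107 ] [0.5447 0.1435 0.107 ] board top near [0.5261 0.1335 0.169 ] far [0.5669 0.133  0.169 ] contact foot near [0.5257 0.1347 0.11  ]
pivot [0.5732 0.1875 0.06  ]
pivot [0.572  0.1864 0.065 ]
```

```bash
python3 - <<'E'
from h import *
f=pickle.load(open("w6.pkl","rb"))
c=lambda x,y,z: px2w(f,190+(x+.5)/3-.5,100+(y+.5)/3-.5,z).round(4)
print(c(98,175,.056),c(124,548,.056)); print(c(189,190,.056),c(207,535,.056)); print(c(245,200,.05),c(259,530,.05)); print(c(535,190,.056),c(532,545,.056))
print(c(452,200,.056),c(452,545,.056)); print("block",c(262,270,.105),c(268,540,.105))
import cv2
im=cv2.imread("pics/c6.png"); cv2.imwrite("pics/c6z.png",cv2.resize(im[140:580,80:300],None,fx=1.3,fy=1.3))
E
```

```text
[0.5387 0.0899 0.056 ] [0.6069 0.0903 0.056 ]
[0.5413 0.1053 0.056 ] [0.6044 0.1057 0.056 ]
[0.5437 0.1141 0.05  ] [0.6057 0.1147 0.05  ]
[0.5415 0.1645 0.056 ] [0.6065 0.1656 0.056 ]
[0.5432 0.1503 0.056 ] [0.6065 0.1509 0.056 ]
block [0.5469 0.1224 0.105 ] [0.5861 0.1221 0.105 ]
```

View pics/c6z.png

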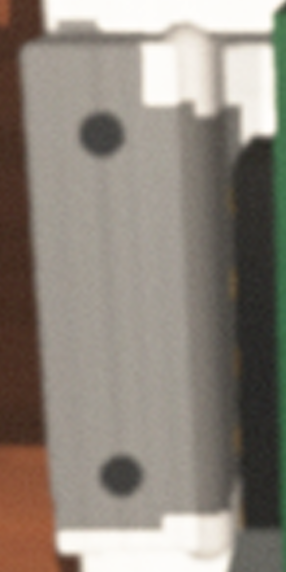

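Emit:
{"name": "play_rows", "arguments": {"xyz": [[0,-0.44,1.0],[0,0,1.0],[0,0,0]], "spin": [-0.008,0,0], "claw": [0,0,0]}}

```text
t: 6.42
eef_pos: [0.5816, 0.1323, 0.1391]
eef_rot: [-0.002, 1.0, 0.0, 0.004]
force: [-0.1, 0.1, -1.7]
width: 0.0175
```

```bash
python3 look.py w7; python3 - <<'E'
from h import *
from workcell import imaging
f=pickle.load(open("w7.pkl","rb"))
crop(f,190,80,250,200,3,"pics/c7.png")
plan([.583,.1363,.112],np.pi)
E
```

```text
6.425 [ 0.083  0.385 -0.089  1.089 -0.     0.079] [0.5816 0.1323 0.1391] [-0.12  0.14 -1.69] 0.01748912888907963
yaw0 -3.1371 pos [0.5818 0.1324 0.1395] tilt [ 8.2e-03  7.0e-04 -1.0e+00] n 1 d [ 0.0012  0.0039 -0.0275] dyaw -0.004
xyz [[-0.1, 0.39, 2.75]]
spin [0.004]
```

View pics/c7.png

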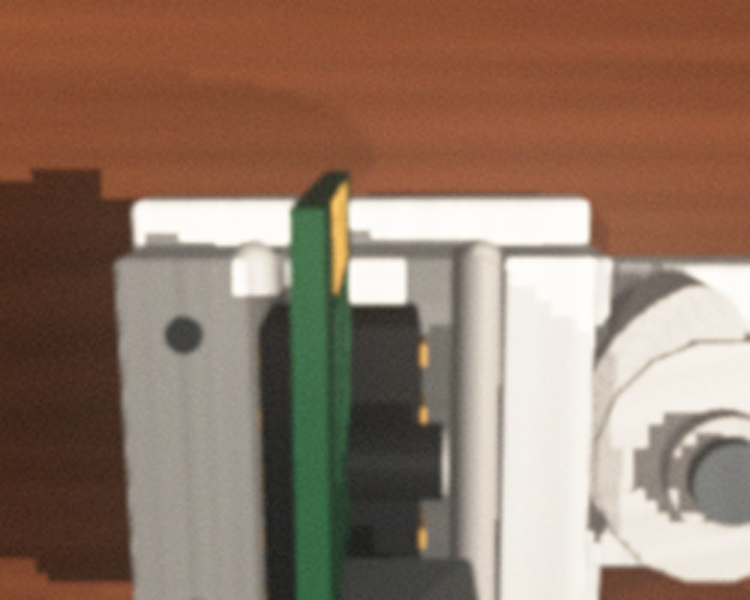

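```bash
python3 - <<'E'
from h import *
f=pickle.load(open("w7.pkl","rb"))
c=lambda x,y,z: px2w(f,190+(x+.5)/3-.5,80+(y+.5)/3-.5,z).round(4)
print("fixed",c(280,275,.050),c(283,275,.045),"slide",c(457,275,.052),"top start",c(503,275,.056),c(232,275,.056))
for z in(.085,.09): print("block",c(264,320,z),c(418,320,z))
print("board",c(310,210,.15),c(315,590,.15)); print("ends",c(260,247,.056))
E
```

```text
fixed [0.5417 0.1145 0.05  ] [0.5423 0.1145 0.045 ] slide [0.5414 0.1429 0.052 ] top start [0.5409 0.15   0.056 ] [0.541  0.1075 0.056 ]
block [0.5434 0.1153 0.085 ] [0.5433 0.1362 0.085 ]
block [0.5426 0.1158 0.09  ] [0.5425 0.1361 0.09  ]
board [0.5236 0.1259 0.15  ] [0.5574 0.1259 0.15  ]
ends [0.5366 0.112  0.056 ]
```

Emit:
{"name": "play_rows", "arguments": {"xyz": [[0,0.28,0.3],[0,0,0.8],[0,0,0.8],[0,0,0.6]], "spin": [0,0,0,0], "claw": [0,0,0,0]}}

```text
t: 6.98
eef_pos: [0.5823, 0.1356, 0.1136]
eef_rot: [-0.002, 1.0, 0.0, 0.005]
force: [-0.8, 0.1, -0.1]
width: 0.0172
```

```bash
python3 look.py w8; python3 - <<'E'
from h import *
from workcell import imaging
f=pickle.load(open("w8.pkl","rb"))
crop(f,190,80,250,200,3,"pics/c8.png")
for n,b in(("side",(180,230,110,80,7)),):
    g=imaging.grab_frame(n); crop(g,*b,f"pics/{n}8.png")
E
```

```text
6.975 [ 0.088  0.405 -0.128  1.029 -0.     0.084] [0.5823 0.1356 0.1136] [-0.78  0.1  -0.08] 0.017227594376891964
```

View pics/c8.png

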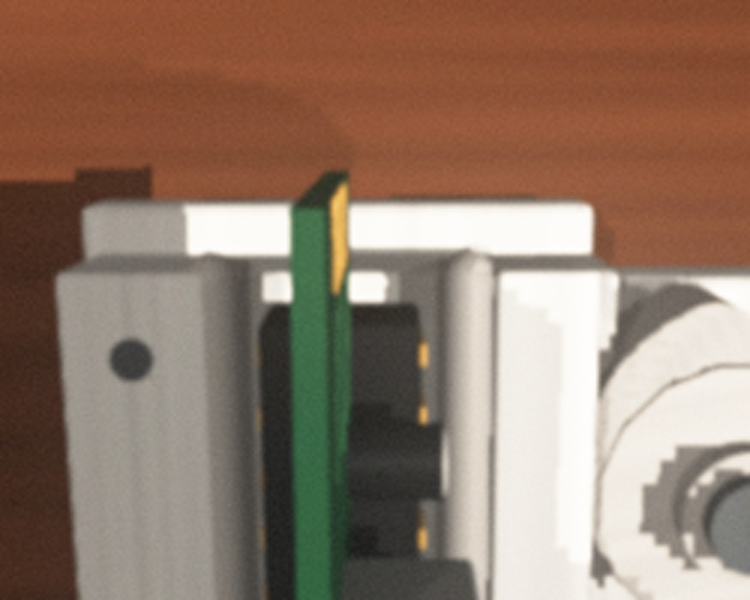

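View pics/side8.png

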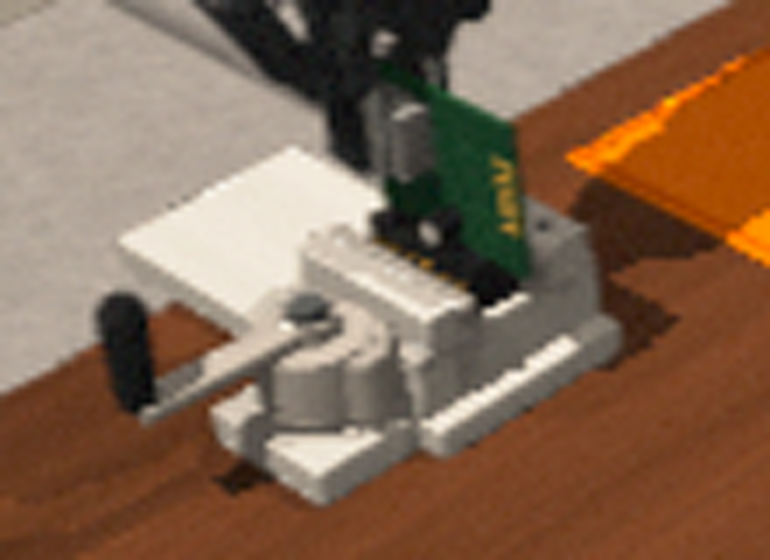

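Emit:
{"name": "play_rows", "arguments": {"xyz": [[0,0,0.2]], "spin": [0], "claw": [0]}}

```text
t: 7.2
eef_pos: [0.5825, 0.1355, 0.1119]
eef_rot: [-0.002, 1.0, 0.0, 0.005]
force: [-5.0, 0.1, 23.5]
width: 0.0174
```

Emit:
{"name": "play_rows", "arguments": {"xyz": [[0,0,0.15]], "spin": [0], "claw": [0]}}

```text
t: 7.32
eef_pos: [0.5826, 0.1356, 0.1119]
eef_rot: [-0.002, 1.0, 0.0, 0.006]
force: [-6.9, -0.1, 18.6]
width: 0.0174
```

Emit:
{"name": "play_rows", "arguments": {"xyz": [[0,0,-0.05],[0,0,0],[0,0,0]], "spin": [0,0,0], "claw": [0.5,0.5,0.5]}}

```text
t: 7.7
eef_pos: [0.5831, 0.1356, 0.1133]
eef_rot: [-0.002, 1.0, 0.001, 0.006]
force: [0.4, -0.2, -0.2]
width: 0.0424
```

```bash
python3 look.py w9; python3 - <<'E'
from h import *
from workcell import imaging
f=pickle.load(open("w9.pkl","rb"))
crop(f,190,80,250,200,3,"pics/c9.png")
E
```

```text
7.7 [ 0.088  0.404 -0.129  1.024 -0.     0.084] [0.5831 0.1356 0.1133] [ 0.42 -0.19 -0.18] 0.04240027138693735
```

View pics/c9.png

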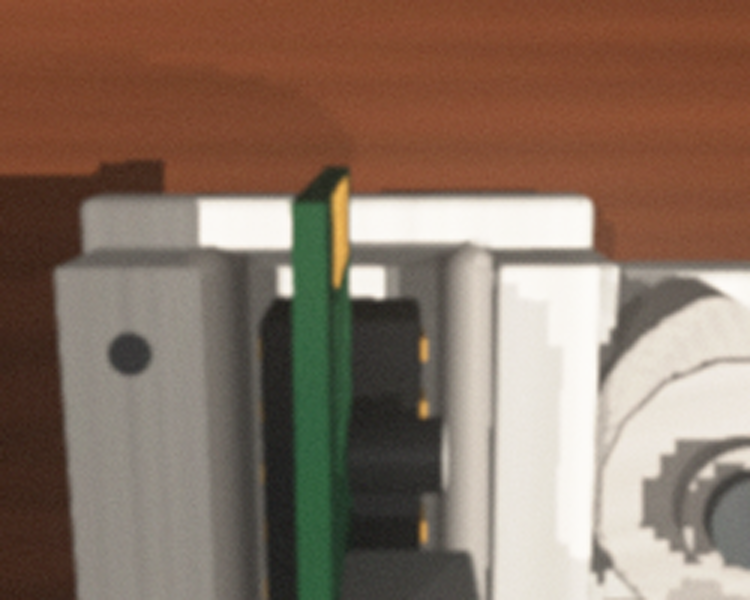

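```bash
python3 - <<'E'
from h import *
s=dict(eef_pos=np.array([.583,.1356,.193]),eef_rot=[-.002,1,.001,.006])
plan([.579,.254,.19],1.47,state=s)
E
```

```text
yaw0 -3.1376 pos [0.583  0.1356 0.193 ] tilt [ 0.012   0.002  -0.9999] n 10 d [-0.004   0.1184 -0.003 ] dyaw -1.676
xyz [[0.04, 1.18, 0.03], [0.23, 1.16, 0.03], [0.42, 1.11, 0.03], [0.6, 1.02, 0.02], [0.76, 0.91, 0.02], [0.9, 0.77, 0.02], [1.02, 0.6, 0.02], [1.11, 0.43, 0.02], [1.16, 0.24, 0.02], [1.18, 0.04, 0.02]]
spin [0.168, 0.168, 0.168, 0.168, 0.168, 0.168, 0.168, 0.168, 0.168, 0.168]
```

Emit:
{"name": "play_rows", "arguments": {"xyz": [[0,0,-2],[0,0,-3],[0,0,-3]], "spin": [0,0,0], "claw": [0.5,0.5,0.5]}}

```text
t: 8.12
eef_pos: [0.5809, 0.1353, 0.1923]
eef_rot: [-0.002, 1.0, 0.0, 0.003]
force: [0.6, -0.7, -0.7]
width: 0.0429
```

Emit:
{"name": "play_rows", "arguments": {"xyz": [[0.04,1.18,0.03],[0.23,1.16,0.03],[0.42,1.11,0.03],[0.6,1.02,0.02],[0.76,0.91,0.02],[0.9,0.77,0.02],[1.02,0.6,0.02],[1.11,0.43,0.02],[1.16,0.24,0.02],[1.18,0.04,0.02]], "spin": [0.168,0.168,0.168,0.168,0.168,0.168,0.168,0.168,0.168,0.168], "claw": [0.5,0.5,0.5,0.5,0.5,0.5,0.5,0.5,0.5,0.5]}}

```text
t: 9.38
eef_pos: [0.5812, 0.2566, 0.1915]
eef_rot: [0.762, 0.648, 0.004, 0.003]
force: [-1.0, -0.5, 0.7]
width: 0.0429
```

```bash
python3 look.py w10; python3 - <<'E'
from h import *
plan([.579,.254,.19],1.47)
E
```

```text
9.375 [ 2.850e-01  4.200e-01  1.050e-01  1.247e+00 -2.000e-03  2.016e+00] [0.5812 0.2566 0.1915] [-0.99 -0.53  0.74] 0.042949462382784825
yaw0 1.4019 pos [0.5812 0.2578 0.1914] tilt [ 0.0097  0.0011 -1.    ] n 1 d [-0.0022 -0.0038 -0.0014] dyaw 0.068
xyz [[-0.41, -0.15, 0.13]]
spin [-0.068]
```

View pics/w10.png

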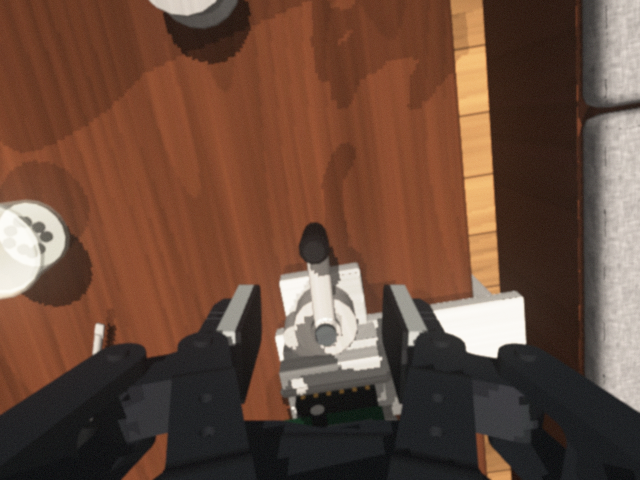

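```bash
python3 - <<'E'
from h import *
f=pickle.load(open("w10.pkl","rb"))
crop(f,260,210,130,150,4,"pics/c10.png")
print(px2w(f,314,238,.096),px2w(f,326,332,.065))
E
```

```text
[0.5788168  0.26310823 0.096     ] [0.57443441 0.1927821  0.065     ]
```

View pics/c10.png

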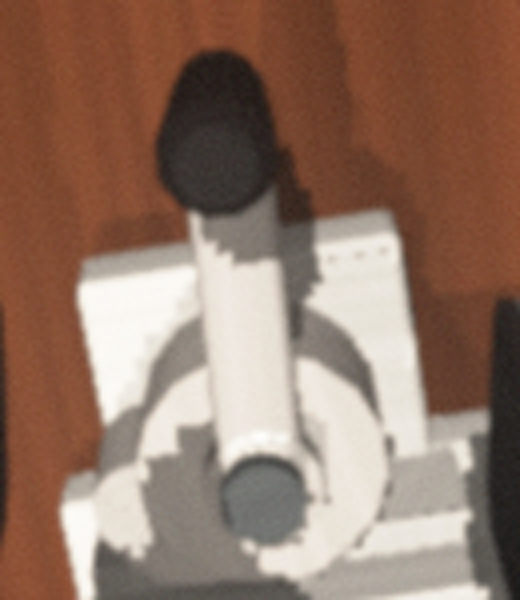

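```bash
python3 - <<'E'
from h import *
f=pickle.load(open("w10.pkl","rb"))
k=px2w(f,314.2,251.2,.096);print(k)
for z in(.06,.065,.07):
  p=px2w(f,325.6,334.9,z); print(p,np.linalg.norm(k[:2]-p[:2]),np.arctan2(*(k-p)[[1,0]]))
E
```

```text
[0.57772597 0.2560121  0.096     ]
[0.5735356  0.18818738 0.06      ] 0.06795403869052459 1.5090925161986721
[0.57386336 0.19083142 0.065     ] 0.06529502241955967 1.5116055199578278
[0.57419111 0.19347547 0.07      ] 0.06263645350719148 1.5143318682251885
```

```bash
python3 - <<'E'
from h import *
plan([.5777,.256,.125],1.509,n=2)
E
```

```text
yaw0 1.4019 pos [0.5812 0.2578 0.1914] tilt [ 0.0097  0.0011 -1.    ] n 2 d [-0.0035 -0.0018 -0.0664] dyaw 0.107
xyz [[-0.13, -0.19, 3.32], [-0.12, -0.19, 3.32]]
spin [-0.054, -0.054]
```

Emit:
{"name": "play_rows", "arguments": {"xyz": [[-0.13,-0.19,3.32],[-0.12,-0.19,3.32],[0,0,0]], "spin": [-0.054,-0.054,0], "claw": [0.5,0.5,0.5]}}

```text
t: 9.8
eef_pos: [0.5779, 0.256, 0.1236]
eef_rot: [0.725, 0.689, 0.004, 0.003]
force: [-0.1, -0.0, 1.2]
width: 0.043
```

```bash
python3 look.py w11; python3 - <<'E'
from h import *
plan([.5777,.256,.083],1.509,n=2)
E
```

```text
9.8 [ 0.285  0.451 -0.023  1.086 -0.002  1.906] [0.5779 0.256  0.1236] [-0.11 -0.04  1.16] 0.04301090144401866
yaw0 1.5197 pos [0.5788 0.2563 0.1252] tilt [ 0.013   0.0019 -0.9999] n 2 d [-0.0011 -0.0003 -0.0422] dyaw -0.011
xyz [[-0.02, -0.08, 2.11], [-0.02, -0.08, 2.11]]
spin [0.005, 0.005]
```

View pics/w11.png

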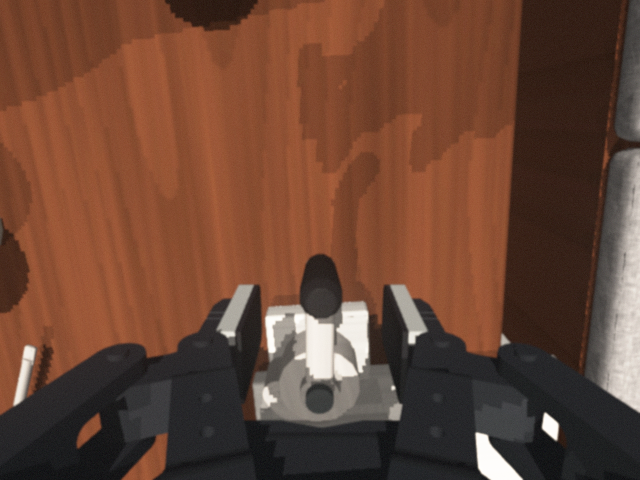

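Emit:
{"name": "play_rows", "arguments": {"xyz": [[-0.02,-0.08,2.11],[-0.02,-0.08,2.11],[0,0,0]], "spin": [0.005,0.005,0], "claw": [0.5,0.28,0.28]}}

```text
t: 10.22
eef_pos: [0.5806, 0.2564, 0.0877]
eef_rot: [0.728, 0.685, 0.009, 0.005]
force: [-0.3, -0.7, 0.6]
width: 0.0236
```

```bash
cat > arc.py <<'E'
import sys
from h import *
from workcell import monitor
from scipy.spatial.transform import Rotation as Ro
s=monitor.observe();R=Ro.from_quat(s["eef_rot"]).as_matrix();p=s["eef_pos"]
P=np.array([.5735,.188]);r=.068
ph=np.arctan2(*(p[:2]-P)[::-1]);yaw=np.arctan2(R[1,0],R[0,0])
print(s["t"],p.round(4),"phi",ph,"r",np.linalg.norm(p[:2]-P),"yaw",yaw,"w",s["width"],"F",s["force"].round(1))
e=float(sys.argv[1]);n=int(sys.argv[2]);zt=float(sys.argv[3])
xs=[];sp=[];pos=p.copy();y=yaw
for i in range(1,n+1):
    a=ph+(e-ph)*i/n; q=np.array([*(P+r*np.array([np.cos(a),np.sin(a)])),p[2]+(zt-p[2])*i/n])
    Ri=Ro.from_rotvec([0,0,y-yaw]).as_matrix()@R
    xs.append([round(float(v),2) for v in Ri.T@(q-pos)*100]); pos=q
    y2=yaw+(e-yaw)*i/n; sp.append(round(float(-(y2-y)),3)); y=y2
print(xs);print(sp)
E
python3 arc.py 2.9 10 .083
```

```text
10.225 [0.5806 0.2564 0.0877] phi 1.466991171895619 r 0.06878213106260866 yaw 1.5093284932142954 w 0.02363496490671548 F [-0.3 -0.7  0.6]
[[-0.11, -0.98, 0.03], [-0.03, -0.97, 0.03], [-0.04, -0.97, 0.03], [-0.04, -0.97, 0.03], [-0.05, -0.97, 0.03], [-0.05, -0.97, 0.03], [-0.05, -0.97, 0.03], [-0.06, -0.97, 0.03], [-0.06, -0.97, 0.03], [-0.07, -0.97, 0.03]]
[-0.139, -0.139, -0.139, -0.139, -0.139, -0.139, -0.139, -0.139, -0.139, -0.139]
```

Emit:
{"name": "play_rows", "arguments": {"xyz": [[-0.08,-0.97,0.06],[-0.04,-0.97,0.06],[-0.05,-0.97,0.03],[-0.05,-0.97,0.03],[-0.05,-0.97,0.03]], "spin": [-0.139,-0.139,-0.139,-0.139,-0.139], "claw": [0.28,0.28,0.28,0.28,0.28]}}

```text
t: 10.85
eef_pos: [0.541, 0.245, 0.0952]
eef_rot: [0.442, 0.897, 0.012, 0.014]
force: [2.0, 1.6, -1.7]
width: 0.0237
```

```bash
python3 arc.py 2.93 6 .083;  python3 look.py w12
```

```text
10.85 [0.541  0.245  0.0952] phi 2.088560774251282 r 0.06556511530894199 yaw 2.2259570009011105 w 0.023738092074986176 F [ 2.   1.6 -1.7]
[[0.31, -0.92, 0.17], [0.05, -0.96, 0.17], [0.02, -0.96, 0.17], [0.0, -0.96, 0.17], [-0.02, -0.96, 0.17], [-0.04, -0.96, 0.17]]
[-0.117, -0.117, -0.117, -0.117, -0.117, -0.117]
10.85 [ 2.84e-01  3.98e-01 -1.92e-01  9.44e-01 -1.00e-03  1.20e+00] [0.541  0.245  0.0952] [ 2.03  1.64 -1.73] 0.023738092074986176
```

View pics/w12.png

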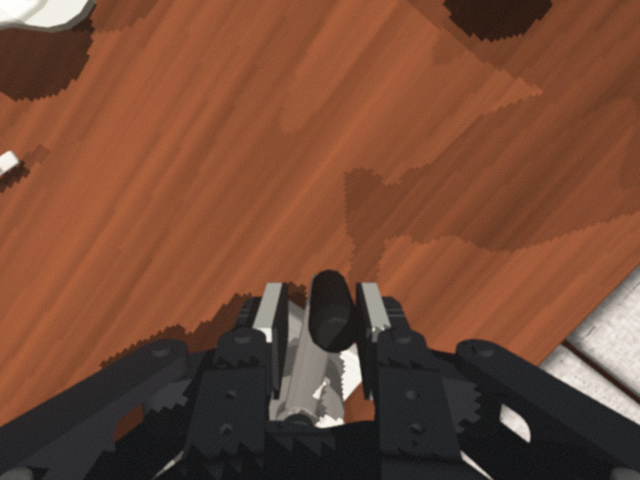

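Emit:
{"name": "play_rows", "arguments": {"xyz": [[0.31,-0.92,0.4],[0.05,-0.96,0.3],[0.02,-0.96,0.2],[0.0,-0.96,0.2],[-0.02,-0.96,0.2]], "spin": [-0.117,-0.117,-0.117,-0.117,-0.117], "claw": [0.28,0.28,0.28,0.28,0.28]}}

```text
t: 11.52
eef_pos: [0.5154, 0.214, 0.0913]
eef_rot: [0.157, 0.987, 0.013, 0.024]
force: [-1.1, 3.4, 1.6]
width: 0.0238
```

```bash
python3 arc.py 2.96 3 .083;  python3 look.py w13; python3 -c "
from h import *
plan([.5,.2,.083])"
```

```text
11.525 [0.5154 0.214  0.0913] phi 2.72078915715232 r 0.06366665497707483 yaw 2.826007443625331 w 0.023847603162818743 F [-1.1  3.4  1.6]
[[0.48, -0.5, 0.24], [0.03, -0.55, 0.26], [0.01, -0.55, 0.26]]
[-0.045, -0.045, -0.045]
11.525 [ 0.241  0.337 -0.302  0.877  0.005  0.556] [0.5154 0.214  0.0913] [-1.08  3.39  1.58] 0.023847603162818743
yaw0 2.8313 pos [0.515  0.2132 0.0912] tilt [ 0.0519  0.0177 -0.9985] n 1 d [-0.015  -0.0132 -0.0082] dyaw 0.0
xyz [[1.06, -1.74, 0.72]]
spin [-0.0]
```

View pics/w13.png

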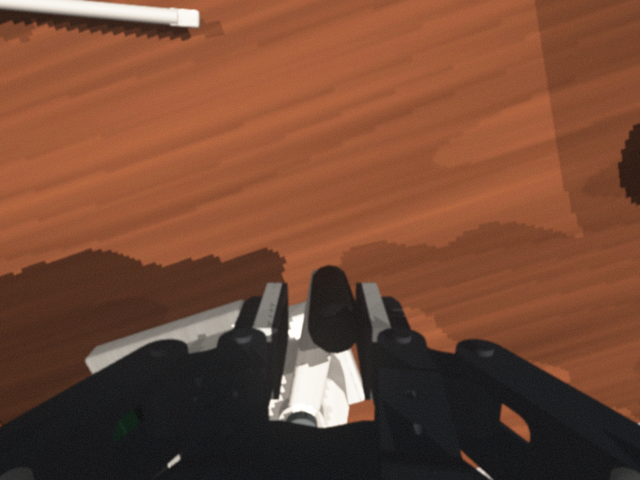

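Emit:
{"name": "play_rows", "arguments": {"xyz": [[0.45,-0.6,0.4],[0.03,-0.65,0.3],[0.0,-0.65,0.2]], "spin": [-0.04,-0.04,-0.04], "claw": [0.28,0.28,0.28]}}

```text
t: 11.95
eef_pos: [0.5093, 0.1988, 0.0867]
eef_rot: [0.098, 0.995, 0.015, 0.029]
force: [-0.8, 21.3, 5.8]
width: 0.0241
```

```bash
python3 arc.py 3.0 2 .083;  python3 look.py w14; python3 -c "
from h import *
plan([.5,.2,.083])"
```

```text
11.95 [0.5093 0.1988 0.0867] phi 2.9748035196362514 r 0.0650542041682823 yaw 2.9440998772586213 w 0.02406952425625951 F [-0.8 21.3  5.8]
[[0.3, -0.1, 0.16], [0.01, -0.09, 0.18]]
[-0.028, -0.028]
11.95 [ 0.214  0.32  -0.343  0.844  0.01   0.41 ] [0.5093 0.1988 0.0867] [-0.75 21.33  5.82] 0.02406952425625951
yaw0 2.9464 pos [0.5095 0.1992 0.0868] tilt [ 0.0606  0.0254 -0.9978] n 1 d [-0.0095  0.0008 -0.0038] dyaw 0.0
xyz [[0.96, -0.12, 0.32]]
spin [-0.0]
```

View pics/w14.png

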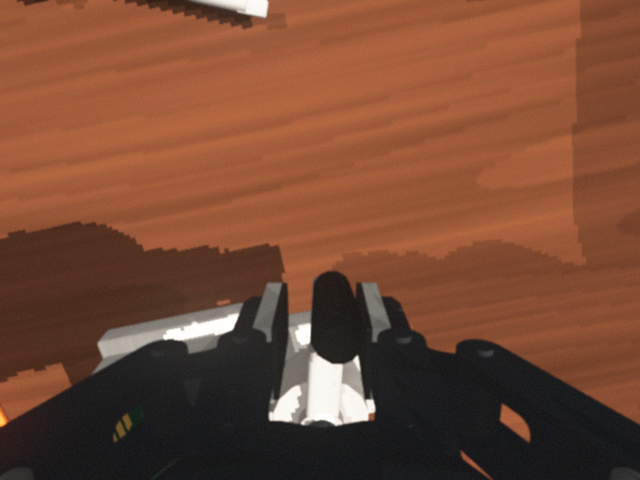

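Emit:
{"name": "play_rows", "arguments": {"xyz": [[0,0.35,-0.1],[0,0,-3],[0,0,-4],[0,0,-4]], "spin": [0,0,0,0], "claw": [0.35,0.5,0.5,0.5]}}

```text
t: 12.5
eef_pos: [0.5041, 0.2001, 0.2021]
eef_rot: [0.103, 0.994, 0.015, 0.028]
force: [1.3, 0.5, 0.2]
width: 0.0429
```

```bash
python3 look.py w15; python3 - <<'E'
from h import *
from workcell import imaging
for n,b in(("top",(190,120,100,90,8)),("side",(180,230,110,80,7))):
    g=imaging.grab_frame(n); pickle.dump(g,open(n+"15.pkl","wb")); crop(g,*b,f"pics/{n}15.png")
plan([.45,-.27,.2],np.pi+.19)
E
```

```text
12.5 [ 0.218  0.226 -0.157  1.125  0.01   0.425] [0.5041 0.2001 0.2021] [1.27 0.51 0.17] 0.04287138653021543
yaw0 2.9341 pos [0.5052 0.2004 0.203 ] tilt [ 0.0643  0.0245 -0.9976] n 9 d [-0.0552 -0.4704 -0.003 ] dyaw 0.397
xyz [[-0.47, -5.24, -0.13], [-0.24, -5.26, -0.15], [-0.01, -5.26, -0.16], [0.22, -5.26, -0.18], [0.45, -5.24, -0.19], [0.68, -5.21, -0.2], [0.91, -5.18, -0.21], [1.14, -5.13, -0.22], [1.37, -5.08, -0.24]]
spin [-0.044, -0.044, -0.044, -0.044, -0.044, -0.044, -0.044, -0.044, -0.044]
```

View pics/side15.png

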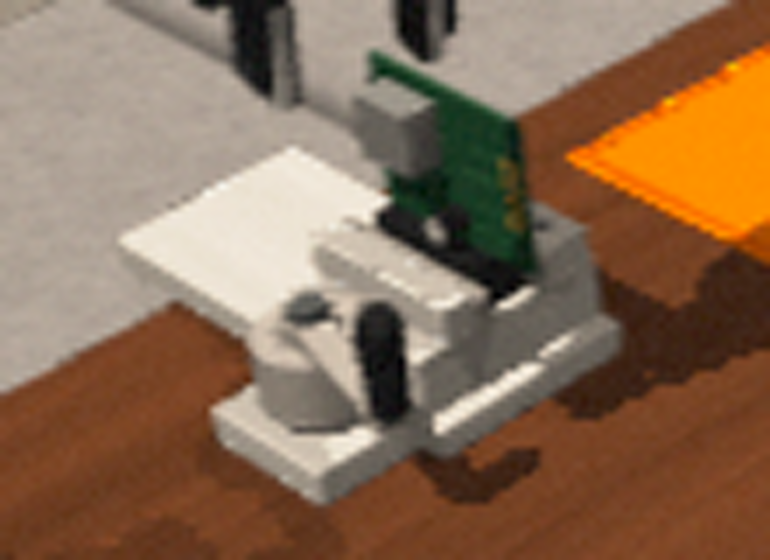

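View pics/w15.png

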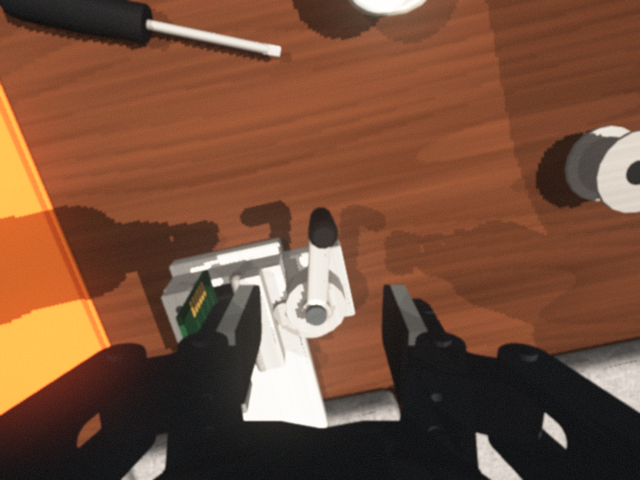

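Emit:
{"name": "play_rows", "arguments": {"xyz": [[-0.47,-5.24,-0.13],[-0.24,-5.26,-0.15],[-0.01,-5.26,-0.16],[0.22,-5.26,-0.18],[0.45,-5.24,-0.19],[0.68,-5.21,-0.2],[0.91,-5.18,-0.21],[1.14,-5.13,-0.22],[1.37,-5.08,-0.24]], "spin": [-0.044,-0.044,-0.044,-0.044,-0.044,-0.044,-0.044,-0.044,-0.044], "claw": [1,1,1,1,1,1,1,1,1]}}

```text
t: 13.78
eef_pos: [0.4472, -0.2808, 0.2012]
eef_rot: [-0.096, 0.995, 0.009, 0.03]
force: [1.3, 0.7, 0.4]
width: 0.0854
```

```bash
python3 look.py w16; python3 - <<'E'
from h import *
plan([.45,-.27,.2],np.pi+.19)
a=pickle.load(open("w15.pkl","rb"))
crop(a,260,190,130,150,4,"pics/c15.png")
E
```

```text
13.775 [-0.75   0.222 -0.164  1.158  0.058 -0.941] [ 0.4472 -0.2808  0.2012] [1.32 0.7  0.41] 0.08538672075569331
yaw0 -2.9511 pos [ 0.4469 -0.2865  0.2008] tilt [ 0.0587  0.0216 -0.998 ] n 1 d [ 0.0031  0.0165 -0.0008] dyaw -0.001
xyz [[-0.61, 1.56, 0.13]]
spin [0.001]
```

View pics/w16.png

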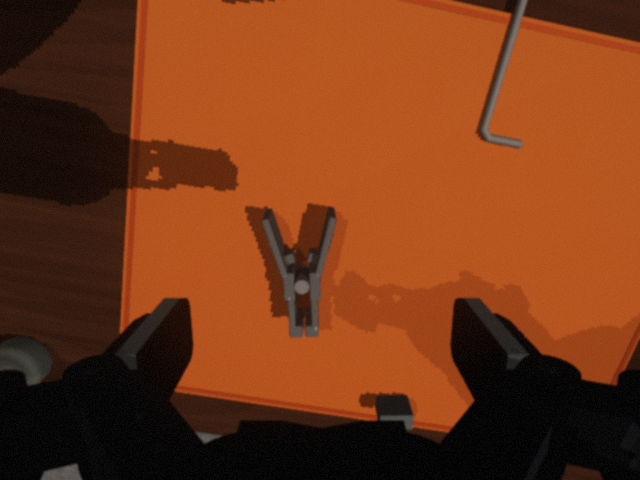

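View pics/c15.png

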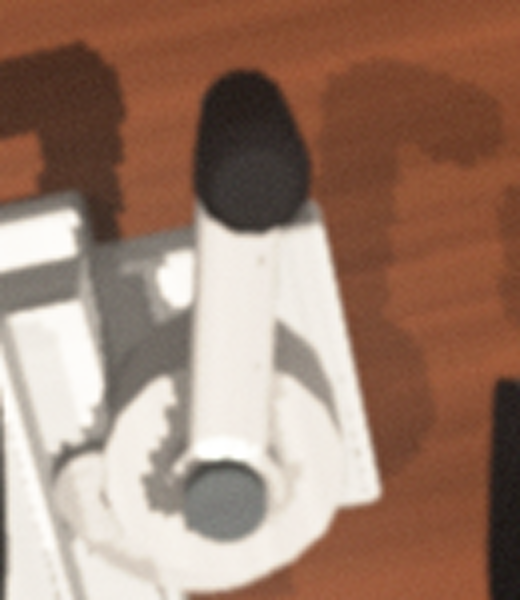

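```bash
python3 - <<'E'
from h import *
a=pickle.load(open("w15.pkl","rb"))
c=lambda x,y,z: px2w(a,260+(x+.5)/4-.5,190+(y+.5)/4-.5,z)
k=c(252,180,.096);p=c(225,500,.06);d=k-p;print(k,p,np.hypot(*d[:2]),"theta",np.arctan2(d[1],d[0])-1.309)
f=pickle.load(open("w16.pkl","rb"))
f["color"]=np.clip(f["color"].astype(float)*1.5,0,255).astype(np.uint8)
crop(f,240,195,120,150,5,"pics/c16.png")
E
```

```text
[0.50649423 0.20485623 0.096     ] [0.57279715 0.18767469 0.06      ] 0.06849293995888707 theta 1.5790331534329416
```

View pics/c16.png

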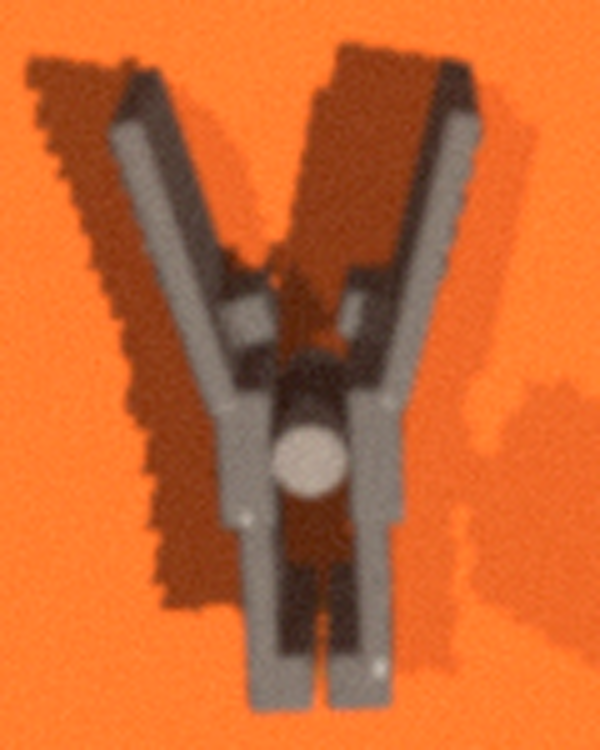

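```bash
python3 - <<'E'
from h import *
a=pickle.load(open("w16.pkl","rb"))
c=lambda x,y,z=.033: px2w(a,240+(x+.5)/5-.5,195+(y+.5)/5-.5,z)
tip=c(320,706); hl=c(478,118);hr=c(115,122); pv=c(310,460,.034); ctr=(hl+hr)/2
print("tip",tip,"pivot",pv,"hl",hl,"hr",hr,np.linalg.norm(hl-hr)); 
d=tip-ctr; print("axis",np.arctan2(d[1],d[0]),"len",np.linalg.norm(d)); d=tip-pv;print(np.arctan2(d[1],d[0]),np.linalg.norm(d))
d=pv-ctr;print(np.arctan2(d[1],d[0]),np.linalg.norm(d))
d=tip-ctr;d/=np.linalg.norm(d); print("grip via tip",tip-.078*d,"via pivot",pv-.036*d)
# outer/inner widths check
E
```

```text
tip [ 0.55154758 -0.27145018  0.033     ] pivot [ 0.51109577 -0.28011829  0.034     ] hl [ 0.45638926 -0.26638704  0.033     ] hr [ 0.46618446 -0.31528759  0.033     ] 0.049871931803434334
axis 0.21157586031827638 len 0.09231932737892411
0.21109021630755218 0.04138218705308321
0.2119701968180927 0.05095904616888091
grip via tip [ 0.47528689 -0.28783024  0.033     ] via pivot [ 0.47589852 -0.28767832  0.034     ]
```

```bash
python3 - <<'E'
from h import *
plan([.4756,-.2878,.09],np.pi+.2116,n=3)
E
```

```text
yaw0 -2.9511 pos [ 0.4469 -0.2865  0.2008] tilt [ 0.0587  0.0216 -0.998 ] n 3 d [ 0.0287 -0.0013 -0.1108] dyaw 0.021
xyz [[-0.7, -0.26, 3.74], [-0.7, -0.27, 3.74], [-0.7, -0.27, 3.74]]
spin [-0.007, -0.007, -0.007]
```

Emit:
{"name": "play_rows", "arguments": {"xyz": [[-0.7,-0.26,3.74],[-0.7,-0.27,3.74],[-0.7,-0.27,3.74],[0,0,0]], "spin": [-0.007,-0.007,-0.007,0], "claw": [1,1,1,1]}}

```text
t: 14.32
eef_pos: [0.475, -0.291, 0.0851]
eef_rot: [-0.1, 0.995, 0.008, 0.029]
force: [-0.3, -0.0, 0.3]
width: 0.0856
```

```bash
python3 look.py w17; python3 - <<'E'
from h import *
plan([.4756,-.2878,.031],np.pi+.2116,n=2)
E
```

```text
14.325 [-0.727  0.354 -0.294  0.896  0.053 -0.926] [ 0.475  -0.291   0.0851] [-0.3  -0.04  0.25] 0.08556438500513758
yaw0 -2.9419 pos [ 0.4755 -0.2916  0.0868] tilt [ 0.0575  0.0202 -0.9981] n 2 d [ 0.0001  0.0038 -0.0558] dyaw 0.012
xyz [[0.12, 0.16, 2.79], [0.12, 0.16, 2.79]]
spin [-0.006, -0.006]
```

View pics/w17.png

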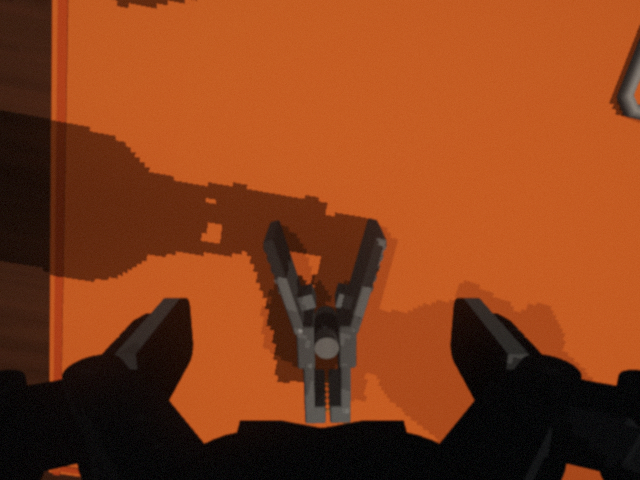

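Emit:
{"name": "play_rows", "arguments": {"xyz": [[0.1,0.16,2.75],[0.1,0.16,2.75],[0,0,0]], "spin": [-0.006,-0.006,0], "claw": [1,1,1], "squeeze": 35}}

```text
t: 14.75
eef_pos: [0.4776, -0.2894, 0.036]
eef_rot: [-0.105, 0.994, 0.004, 0.032]
force: [-0.1, 0.1, 1.1]
width: 0.0855
```

```bash
python3 look.py w18; python3 - <<'E'
from h import *
plan([.4756,-.2878,.031],np.pi+.2116,n=1)
E
```

```text
14.75 [-0.721  0.403 -0.365  0.767  0.053 -0.93 ] [ 0.4776 -0.2894  0.036 ] [-0.07  0.08  1.06] 0.08548576120475107
yaw0 -2.9316 pos [ 0.4783 -0.29    0.0372] tilt [ 0.0637  0.014  -0.9979] n 1 d [-0.0027  0.0022 -0.0062] dyaw 0.002
xyz [[0.26, 0.27, 0.61]]
spin [-0.002]
```

View pics/w18.png

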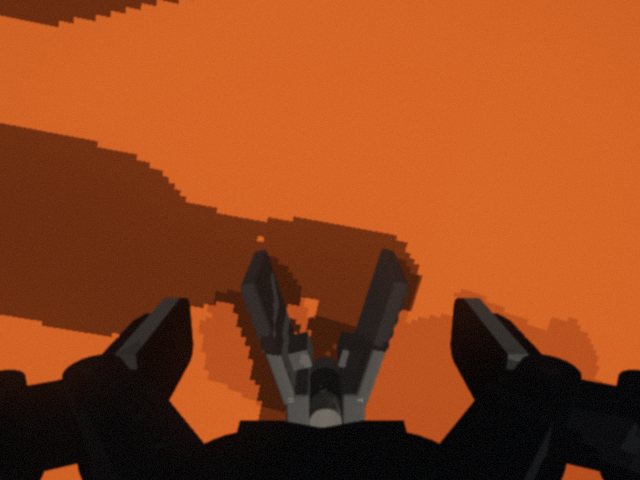

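Emit:
{"name": "play_rows", "arguments": {"xyz": [[0.26,0.25,0.5],[0,0,0],[0,0,0],[0,0,0],[0,0,0],[0,0,0]], "spin": [0,0,0,0,0,0], "claw": [1,0.6,0.4,0.2,0,0], "squeeze": 35}}

```text
t: 15.55
eef_pos: [0.4774, -0.2901, 0.0379]
eef_rot: [-0.104, 0.994, 0.0, 0.035]
force: [-0.3, -1.1, -0.7]
width: 0.0229
```

```bash
python3 look.py w19; python3 - <<'E'
from h import *
plan([.4756,-.2878,.10])
E
```

```text
15.55 [-0.722  0.395 -0.373  0.755  0.052 -0.93 ] [ 0.4774 -0.2901  0.0379] [-0.32 -1.13 -0.7 ] 0.022890971035799627
yaw0 -2.9322 pos [ 0.4775 -0.2901  0.0378] tilt [ 0.0703  0.0079 -0.9975] n 2 d [-0.0019  0.0023  0.0622] dyaw 0.0
xyz [[-0.15, 0.11, -3.11], [-0.15, 0.11, -3.11]]
spin [-0.0, -0.0]
```

View pics/w19.png

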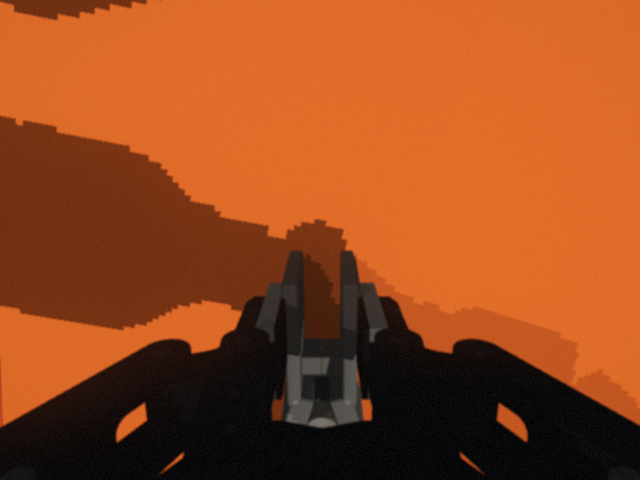

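Emit:
{"name": "play_rows", "arguments": {"xyz": [[0,0,-1.5],[0,0,-3],[0,0,-3],[0,0,-3]], "spin": [0,0,0,0], "claw": [0,0,0,0]}}

```text
t: 16.1
eef_pos: [0.4687, -0.2901, 0.1456]
eef_rot: [-0.104, 0.994, 0.002, 0.034]
force: [0.1, -0.8, -0.9]
width: 0.0224
```

```bash
python3 look.py w20; python3 - <<'E'
from h import *
from workcell import imaging
plan([.4756,-.2878,.17])
g=imaging.grab_frame("top"); crop(g,300,120,200,150,4,"pics/top20.png")
g=imaging.grab_frame("side"); crop(g,260,100,200,150,4,"pics/side20.png")
E
```

```text
16.1 [-0.733  0.286 -0.225  1.018  0.053 -0.941] [ 0.4687 -0.2901  0.1456] [ 0.12 -0.77 -0.91] 0.02235633696739594
yaw0 -2.9321 pos [ 0.4698 -0.2911  0.1498] tilt [ 0.0705  0.0073 -0.9975] n 1 d [0.0058 0.0033 0.0202] dyaw 0.0
xyz [[-0.78, 0.19, -1.97]]
spin [-0.0]
```

View pics/w20.png

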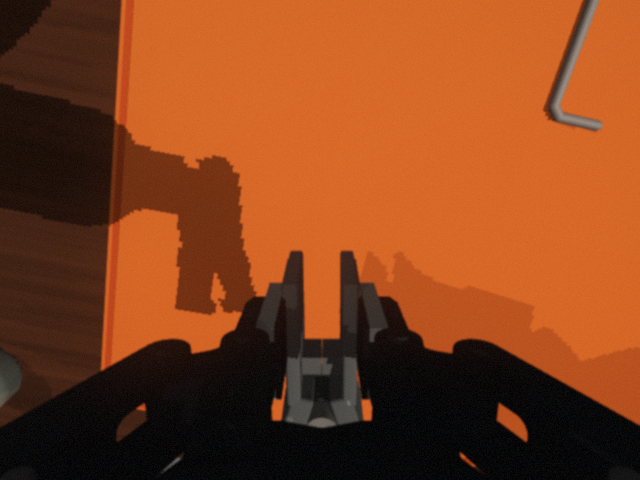

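View pics/side20.png

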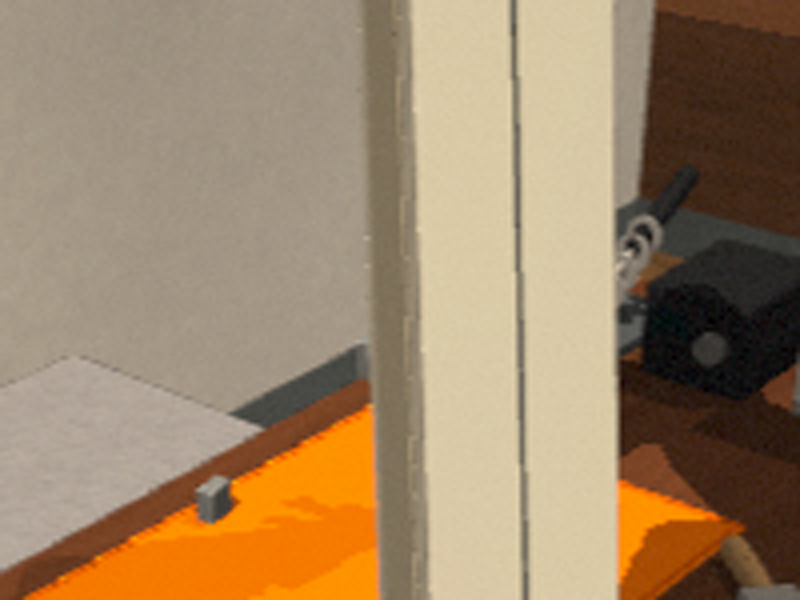

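View pics/top20.png

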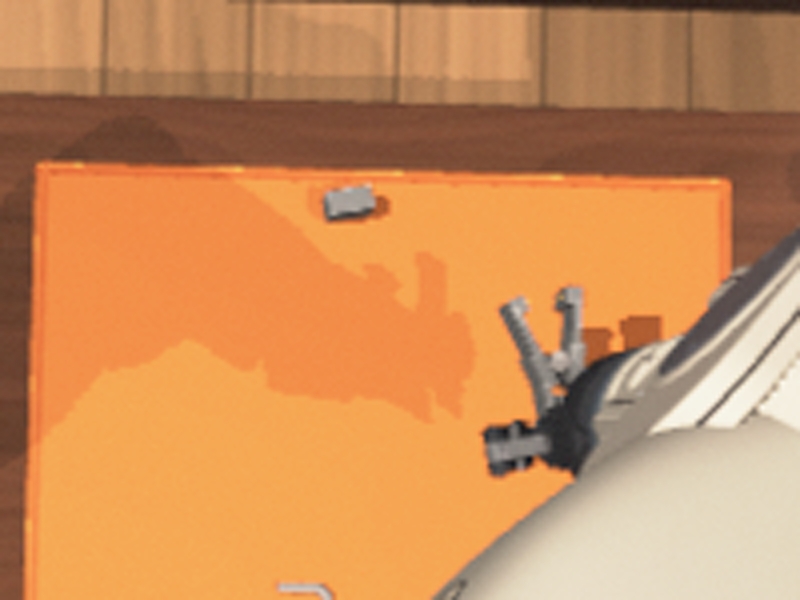

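```bash
python3 - <<'E'
from h import *
plan([.41,.1257,.165],np.pi+.01,n=10)
E
```

```text
yaw0 -2.9324 pos [ 0.4695 -0.2908  0.1461] tilt [ 0.0691  0.0086 -0.9976] n 10 d [-0.0595  0.4165  0.0189] dyaw -0.199
xyz [[-0.3, 4.2, -0.19], [-0.21, 4.2, -0.2], [-0.13, 4.2, -0.21], [-0.04, 4.21, -0.21], [0.04, 4.21, -0.22], [0.12, 4.2, -0.22], [0.21, 4.2, -0.23], [0.29, 4.19, -0.23], [0.37, 4.19, -0.24], [0.46, 4.18, -0.25]]
spin [0.02, 0.02, 0.02, 0.02, 0.02, 0.02, 0.02, 0.02, 0.02, 0.02]
```

Emit:
{"name": "play_rows", "arguments": {"xyz": [[-0.3,4.2,-0.19],[-0.21,4.2,-0.2],[-0.13,4.2,-0.21],[-0.04,4.21,-0.21],[0.04,4.21,-0.22],[0.12,4.2,-0.22],[0.21,4.2,-0.23],[0.29,4.19,-0.23],[0.37,4.19,-0.24],[0.46,4.18,-0.25]], "spin": [0.02,0.02,0.02,0.02,0.02,0.02,0.02,0.02,0.02,0.02], "claw": [0,0,0,0,0,0,0,0,0,0]}}

```text
t: 17.5
eef_pos: [0.4057, 0.1367, 0.1634]
eef_rot: [0.002, 1.0, 0.006, 0.03]
force: [1.2, 0.2, -0.5]
width: 0.0227
```

```bash
python3 look.py w21; python3 - <<'E'
from h import *
from workcell import imaging
plan([.4,.1257,.112],np.pi+.01)
g=imaging.grab_frame("side"); pickle.dump(g,open("side21.pkl","wb")); crop(g,180,170,160,130,5,"pics/side21.png")
g=imaging.grab_frame("top"); crop(g,190,120,100,120,6,"pics/top21.png")
E
```

```text
17.5 [ 0.126  0.064 -0.46   0.987  0.004  0.13 ] [0.4057 0.1367 0.1634] [ 1.16  0.2  -0.45] 0.02268756457827161
yaw0 3.1382 pos [0.4049 0.1401 0.1637] tilt [ 0.0589  0.014  -0.9982] n 1 d [-0.0049 -0.0144 -0.0517] dyaw 0.013
xyz [[0.79, -1.52, 5.11]]
spin [-0.013]
```

View pics/w21.png

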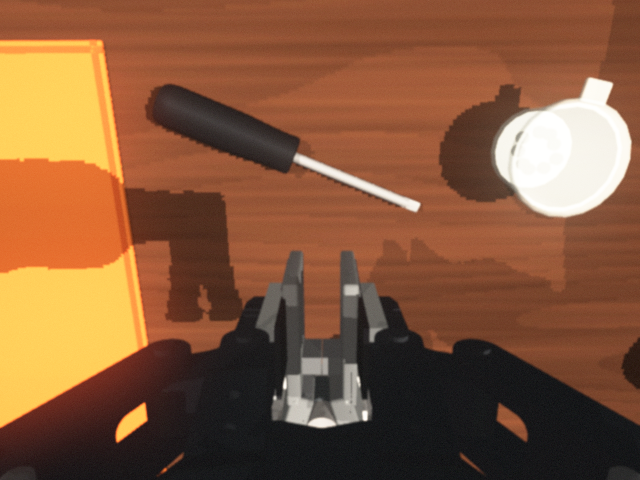

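View pics/side21.png

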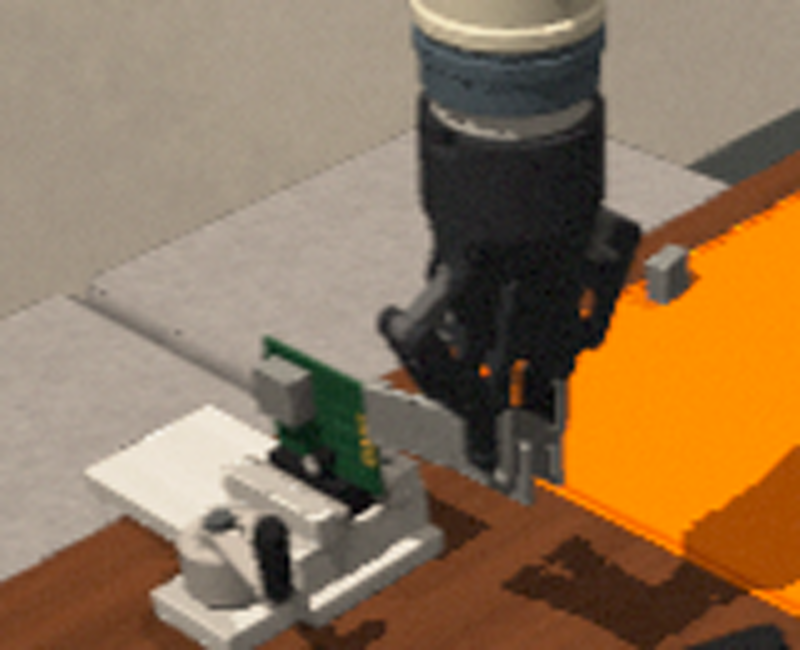

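View pics/top21.png

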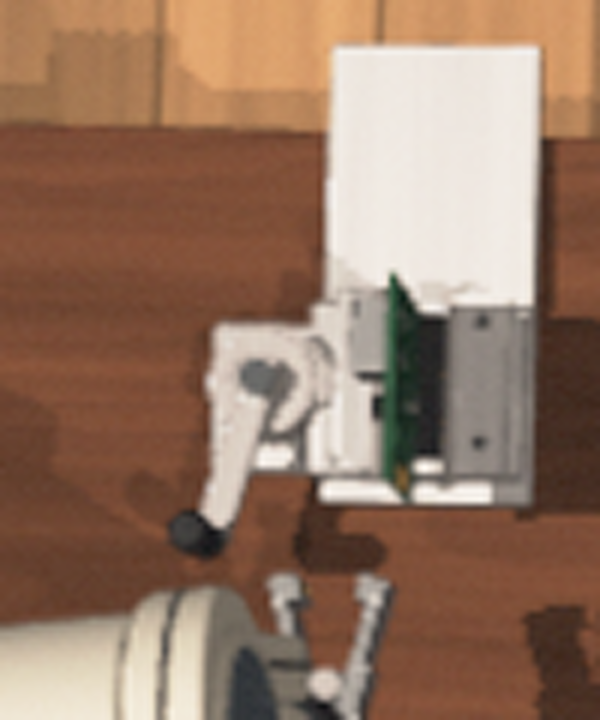

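Emit:
{"name": "play_rows", "arguments": {"xyz": [[0.3,-0.76,2.5],[0.2,-0.76,2.5],[0,0,0]], "spin": [-0.007,-0.006,0], "claw": [0,0,0]}}

```text
t: 18.02
eef_pos: [0.4033, 0.1204, 0.1111]
eef_rot: [-0.007, 1.0, 0.005, 0.029]
force: [0.2, 0.3, -0.9]
width: 0.0226
```

```bash
python3 look.py w22; python3 - <<'E'
from h import *
from workcell import imaging
plan([.46,.1257,.112],np.pi+.01)
g=imaging.grab_frame("side"); pickle.dump(g,open("side22.pkl","wb")); crop(g,200,200,130,100,6,"pics/side22.png")
g=imaging.grab_frame("top"); pickle.dump(g,open("top22.pkl","wb")); crop(g,220,160,70,75,8,"pics/top22.png")
E
```

```text
18.025 [ 0.086  0.102 -0.568  0.843  0.006  0.072] [0.4033 0.1204 0.1111] [ 0.19  0.29 -0.87] 0.022572010268402207
yaw0 -3.1276 pos [0.404  0.1207 0.112 ] tilt [ 0.0591  0.0113 -0.9982] n 1 d [ 0.056  0.005 -0.   ] dyaw -0.004
xyz [[-5.6, 0.42, 0.34]]
spin [0.004]
```

View pics/side22.png

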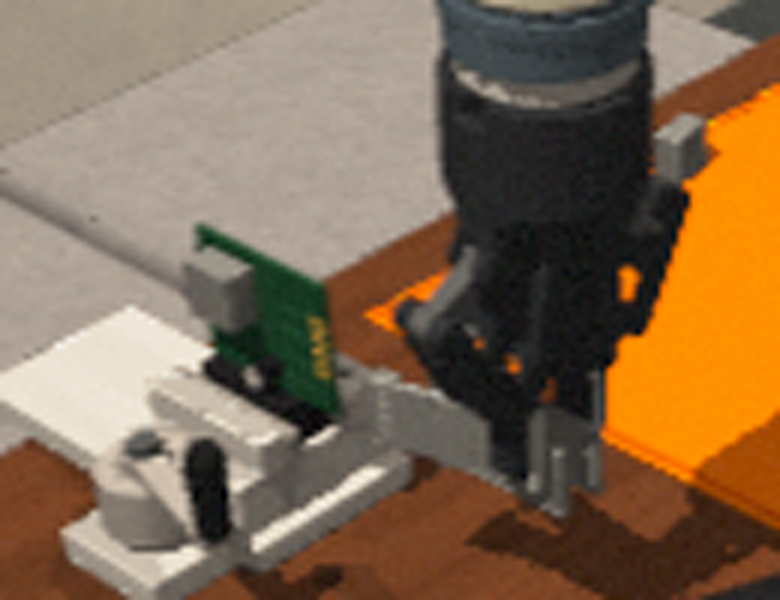

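View pics/top22.png

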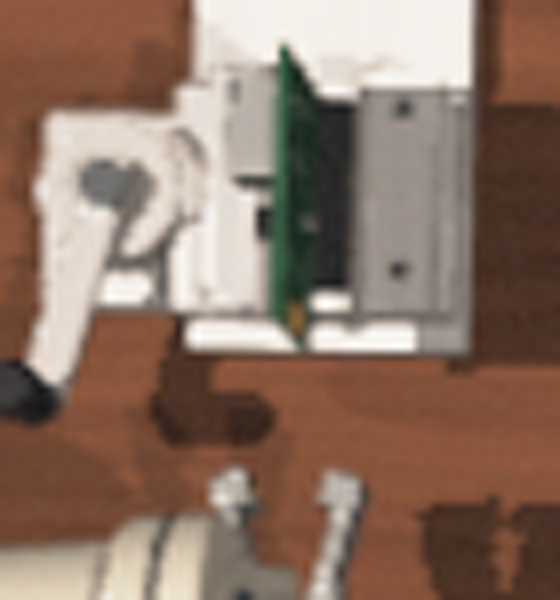

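```bash
python3 - <<'E'
from h import *
g=pickle.load(open("top22.pkl","rb"));s=pickle.load(open("side22.pkl","rb"))
c=lambda x,y,z: px2w(g,220+(x+.5)/8-.5,160+(y+.5)/8-.5,z).round(4)
print("tips inner",c(252,474,.107),c(321,474,.107),"outer",c(212,474,.107),c(366,474,.107))
print("board near",c(276,318,.122),"far",c(285,47,.122),"near bottom edge",c(302,347,.06))
S=lambda x,y: (200+(x+.5)/6-.5,200+(y+.5)/6-.5)
# predicted side pixels
inv=lambda X:((w2px(s,X)-[200,200])*6).round(0)
print("side: pred edge top/bottom/contact mid",inv([.525,.1257,.122]),inv([.525,.1257,.060]),inv([.525,.1257,.092]))
print("pred +y jaw tip outer top/bot",inv([.4796,.1205+.018,.107]),inv([.4796,.1205+.018,.077]))
E
```

```text
tips inner [0.4824 0.1324 0.107 ] [0.4828 0.113  0.107 ] outer [0.4821 0.1436 0.107 ] [0.4832 0.1003 0.107 ]
board near [0.5245 0.1249 0.122 ] far [0.6008 0.125  0.122 ] near bottom edge [0.5254 0.1264 0.06  ]
side: pred edge top/bottom/contact mid [318. 282.] [333. 411.] [325. 345.]
pred +y jaw tip outer top/bot [374. 369.] [381. 432.]
```

```bash
python3 - <<'E'
from h import *
plan([.404+.0355,.1237,.1115],np.pi+.01,n=3)
E
```

```text
yaw0 -3.1271 pos [0.4049 0.1212 0.1132] tilt [ 0.0617  0.0117 -0.998 ] n 3 d [ 0.0346  0.0025 -0.0017] dyaw -0.005
xyz [[-1.15, 0.07, 0.13], [-1.15, 0.07, 0.13], [-1.15, 0.07, 0.13]]
spin [0.002, 0.002, 0.002]
```

Emit:
{"name": "play_rows", "arguments": {"xyz": [[-1.15,0.1,0.13],[-1.15,0.1,0.13],[-1.15,0.1,0.13],[0,0,0]], "spin": [0.002,0.002,0.002,0], "claw": [0,0,0,0]}}

```text
t: 18.68
eef_pos: [0.4441, 0.1252, 0.1133]
eef_rot: [-0.004, 0.999, 0.006, 0.033]
force: [-0.5, -0.1, -0.4]
width: 0.0224
```

```bash
python3 look.py w23; python3 - <<'E'
from h import *
from workcell import imaging
plan([.457,.1237,.1115],np.pi+.01)
g=imaging.grab_frame("side"); pickle.dump(g,open("side23.pkl","wb")); crop(g,200,200,130,100,6,"pics/side23.png")
g=imaging.grab_frame("top"); pickle.dump(g,open("top23.pkl","wb")); crop(g,220,160,70,75,8,"pics/top23.png")
E
```

```text
18.675 [ 0.089  0.161 -0.49   0.854  0.006  0.081] [0.4441 0.1252 0.1133] [-0.49 -0.11 -0.41] 0.022414031533012396
yaw0 -3.1335 pos [0.4435 0.1252 0.1132] tilt [ 0.0653  0.0121 -0.9978] n 1 d [ 0.0135 -0.0015 -0.0017] dyaw 0.002
xyz [[-1.34, -0.16, 0.26]]
spin [-0.002]
```

View pics/side23.png

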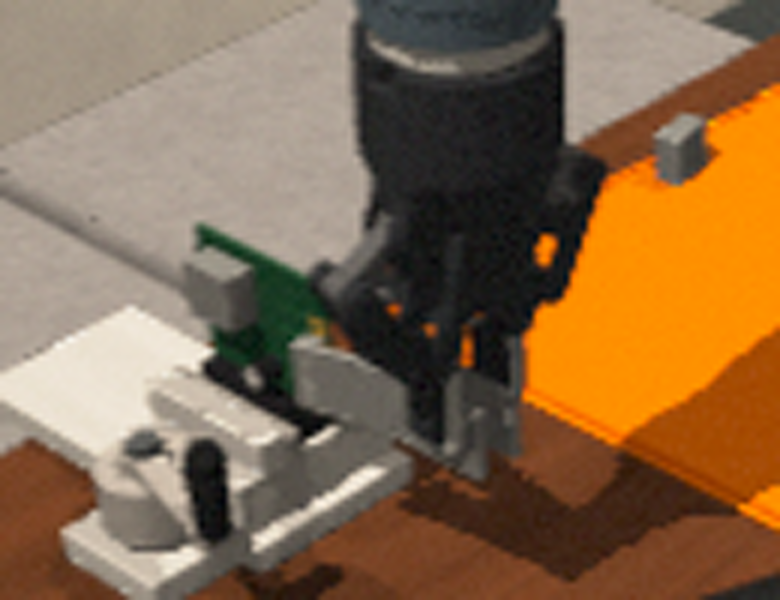

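View pics/top23.png

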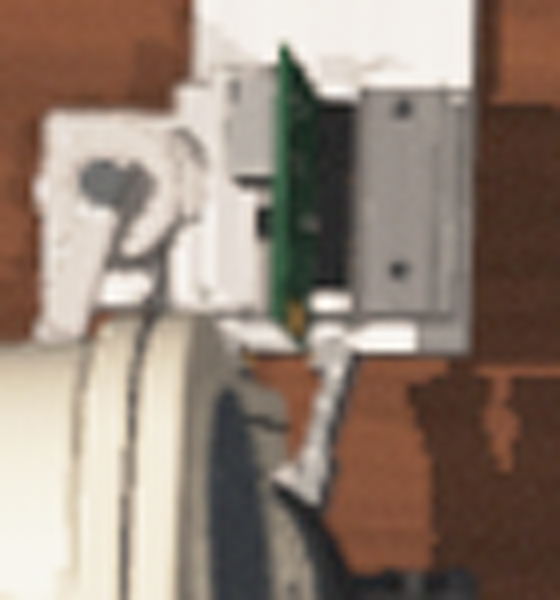

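View pics/w23.png

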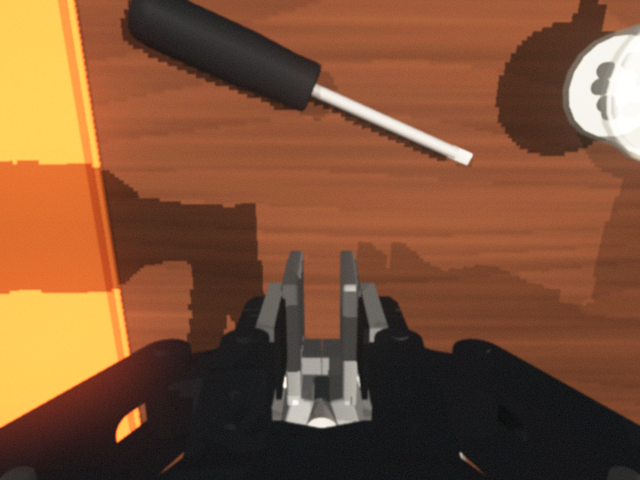

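```bash
python3 - <<'E'
from h import *
g=pickle.load(open("top23.pkl","rb"));s=pickle.load(open("side23.pkl","rb"))
c=lambda x,y,z: px2w(g,220+(x+.5)/8-.5,160+(y+.5)/8-.5,z).round(4)
print("r tip inner",c(311,330,.107),"outer",c(355,330,.107))
inv=lambda X:((w2px(s,X)-[200,200])*6).round(0)
for x in (.519,.523,.527):
  for z in (.107,.077,.112): print(x,z,inv([x,.1257+.0185,z]))
import cv2
im=cv2.imread("pics/side23.png"); cv2.imwrite("pics/side23z.png",cv2.resize(im[280:480,180:440],None,fx=2.5,fy=2.5))
im=cv2.imread("pics/top23.png"); cv2.imwrite("pics/top23z.png",cv2.resize(im[270:420,200:400],None,fx=3,fy=3))
E
```

```text
r tip inner [0.5236 0.1172 0.107 ] outer [0.5239 0.1048 0.107 ]
0.519 0.107 [296. 339.]
0.519 0.077 [304. 402.]
0.519 0.112 [295. 328.]
0.523 0.107 [289. 335.]
0.523 0.077 [297. 398.]
0.523 0.112 [288. 325.]
0.527 0.107 [283. 332.]
0.527 0.077 [291. 395.]
0.527 0.112 [281. 321.]
```

View pics/side23z.png

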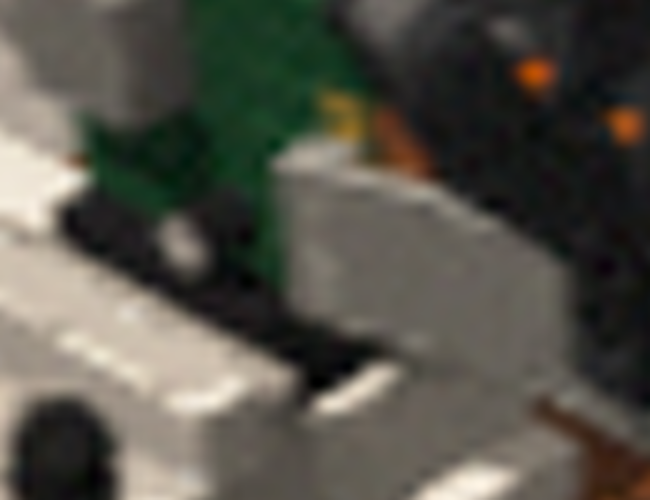

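View pics/top23z.png

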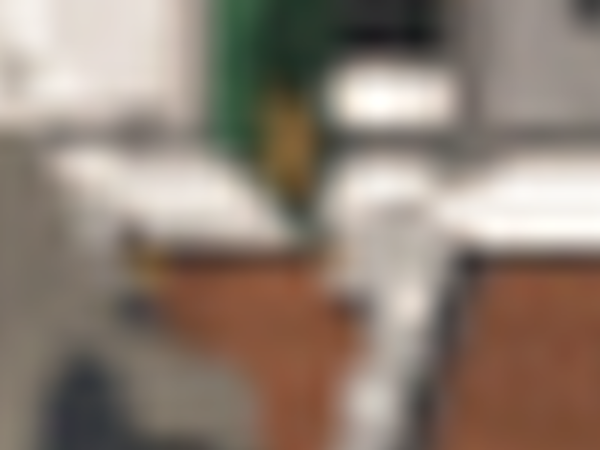

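Emit:
{"name": "play_rows", "arguments": {"xyz": [[-0.63,-0.08,0.08],[-0.63,-0.06,0.06],[0,0,0]], "spin": [0,0,0], "claw": [0,0,0]}}

```text
t: 19.2
eef_pos: [0.4558, 0.1237, 0.1127]
eef_rot: [-0.004, 0.999, 0.006, 0.033]
force: [0.3, -0.4, -0.4]
width: 0.0225
```

```bash
python3 look.py w24; python3 - <<'E'
from h import *
from workcell import imaging
plan([.457,.1237,.1115],np.pi+.01)
g=imaging.grab_frame("side"); pickle.dump(g,open("side24.pkl","wb")); crop(g,230,240,52,48,12,"pics/side24.png")
g=imaging.grab_frame("top"); pickle.dump(g,open("top24.pkl","wb")); crop(g,240,180,40,45,13,"pics/top24.png")
E
```

```text
19.2 [ 0.083  0.179 -0.468  0.858  0.007  0.075] [0.4558 0.1237 0.1127] [ 0.3  -0.38 -0.44] 0.022460328197962582
yaw0 -3.1332 pos [0.4555 0.1237 0.1126] tilt [ 0.0647  0.012  -0.9978] n 1 d [ 0.0015 -0.     -0.0011] dyaw 0.002
xyz [[-0.14, -0.0, 0.12]]
spin [-0.002]
```

View pics/side24.png

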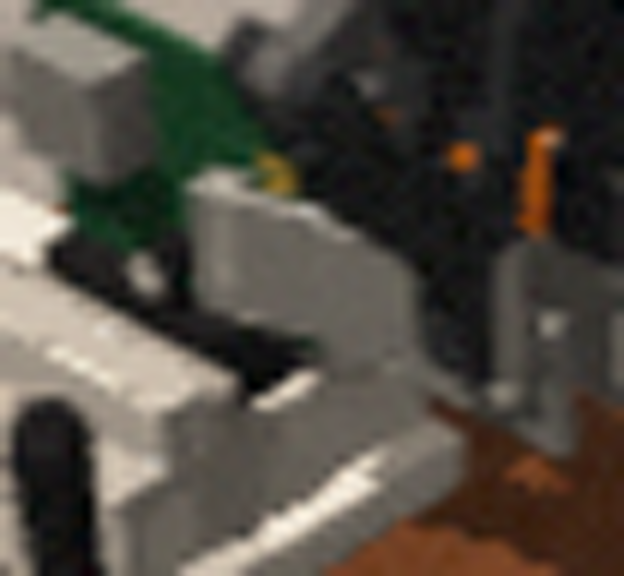

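View pics/top24.png

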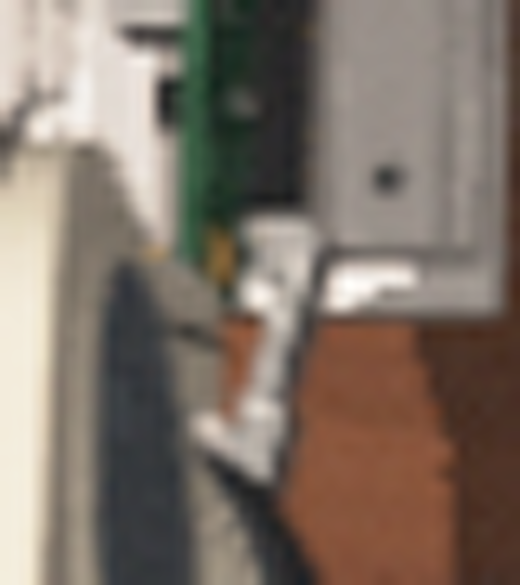

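View pics/w24.png

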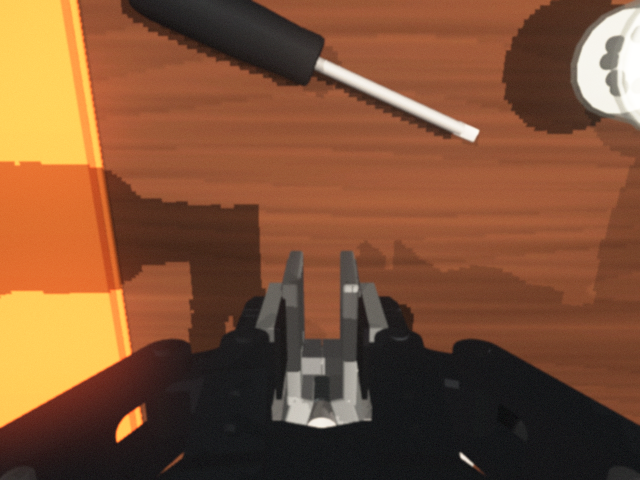

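```bash
python3 - <<'E'
from h import *
g=pickle.load(open("top24.pkl","rb"));s=pickle.load(open("side24.pkl","rb"))
c=lambda x,y,z: px2w(g,240+(x+.5)/13-.5,180+(y+.5)/13-.5,z).round(4)
print("r tip inner",c(240,222,.107),"outer",c(319,222,.107),"board top",c(186,200,.122),c(210,200,.122))
inv=lambda X:((w2px(s,X)-[230,240]+.5)*12).round(0)
for x in (.532,.536):
  for z in (.107,.077): print(x,z,inv([x,.1252+.0215,z]),inv([x,.1252+.0185,z]))
E
```

```text
r tip inner [0.5331 0.1185 0.107 ] outer [0.5334 0.1048 0.107 ] board top [0.5343 0.1257 0.122 ] [0.5344 0.1216 0.122 ]
0.532 0.107 [185. 186.] [197. 180.]
0.532 0.077 [201. 311.] [213. 305.]
0.536 0.107 [172. 179.] [183. 173.]
0.536 0.077 [188. 304.] [200. 298.]
```

```bash
python3 - <<'E'
from h import *
g=pickle.load(open("top23.pkl","rb"))
c=lambda x,y,z: px2w(g,220+(x+.5)/8-.5,160+(y+.5)/8-.5,z).round(4)
print("pins mid @.092",c(281.7,355,.092),c(250,357,.092),c(313,353,.092))
g=pickle.load(open("top24.pkl","rb"));h=pickle.load(open("top22.pkl","rb"))
for r in (190,194,196,198,200): print(r,"cols248-270 R-G-B",[tuple(int(v) for v in g["color"][r,k]) for k in range(250,268)])
for z in(.122,):
  for u in range(252,260): print(u,px2w(g,u,192,z).round(4)[:2],end=' ')
print()
for name in("22","23","24"):
  k=pickle.load(open(f"top{name}.pkl","rb")); im=cv2.resize(k["color"][180:222,240:275,::-1],None,fx=14,fy=14,interpolation=cv2.INTER_NEAREST); cv2.imwrite(f"pics/n{name}.png",im)
E
```

```text
pins mid @.092 [0.5184 0.1275 0.092 ] [0.5176 0.1365 0.092 ] [0.5192 0.1185 0.092 ]
190 cols248-270 R-G-B [(232, 224, 217), (222, 212, 201), (164, 151, 143), (120, 120, 108), (68, 102, 75), (49, 80, 58), (37, 53, 41), (29, 44, 33), (30, 47, 36), (41, 47, 41), (43, 43, 44), (44, 43, 46), (39, 39, 41), (70, 65, 58), (110, 101, 92), (136, 128, 120), (155, 147, 140), (154, 145, 139)]
194 cols248-270 R-G-B [(217, 207, 195), (224, 215, 203), (197, 182, 171), (136, 136, 123), (64, 98, 73), (50, 81, 59), (31, 51, 38), (35, 55, 39), (41, 52, 42), (43, 45, 46), (43, 42, 40), (42, 43, 43), (37, 38, 38), (72, 67, 63), (111, 105, 99), (134, 126, 120), (155, 147, 140), (155, 146, 140)]
196 cols248-270 R-G-B [(169, 158, 148), (215, 204, 191), (195, 180, 169), (134, 132, 120), (60, 92, 67), (41, 69, 49), (30, 46, 32), (34, 49, 38), (55, 59, 52), (87, 84, 79), (106, 100, 94), (106, 102, 98), (106, 102, 97), (106, 100, 96), (118, 110, 105), (138, 129, 124), (156, 148, 141), (155, 146, 140)]
198 cols248-270 R-G-B [(118, 109, 98), (152, 138, 125), (181, 164, 151), (124, 124, 112), (64, 97, 73), (64, 78, 53), (98, 83, 49), (99, 80, 49), (87, 89, 81), (144, 139, 126), (173, 162, 151), (183, 174, 167), (185, 176, 168), (181, 174, 166), (149, 141, 135), (123, 115, 110), (155, 145, 139), (159, 149, 142)]
200 cols248-270 R-G-B [(93, 88, 82), (122, 113, 100), (132, 122, 110), (128, 124, 114), (104, 108, 96), (79, 76, 58), (118, 97, 58), (119, 91, 54), (83, 81, 70), (134, 131, 123), (168, 161, 154), (177, 170, 160), (207, 198, 188), (197, 187, 178), (84, 80, 78), (129, 121, 115), (185, 173, 165), (197, 184, 177)]
252 [0.5408 0.1301] 253 [0.5408 0.1278] 254 [0.5409 0.1256] 255 [0.5409 0.1234] 256 [0.541  0.1211] 257 [0.541  0.1189] 258 [0.5411 0.1167] 259 [0.5412 0.1145]
```

View pics/n24.png

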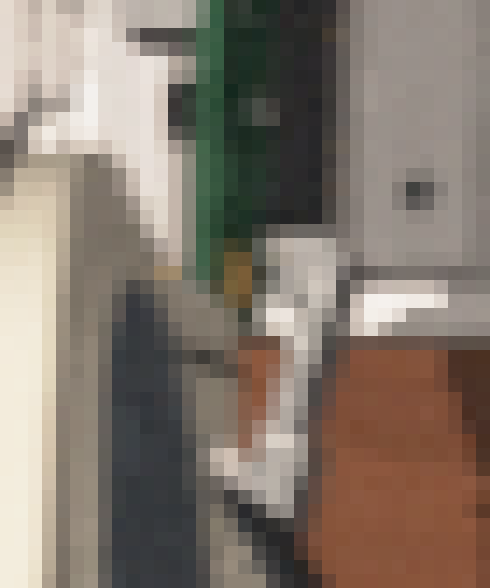

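View pics/n22.png

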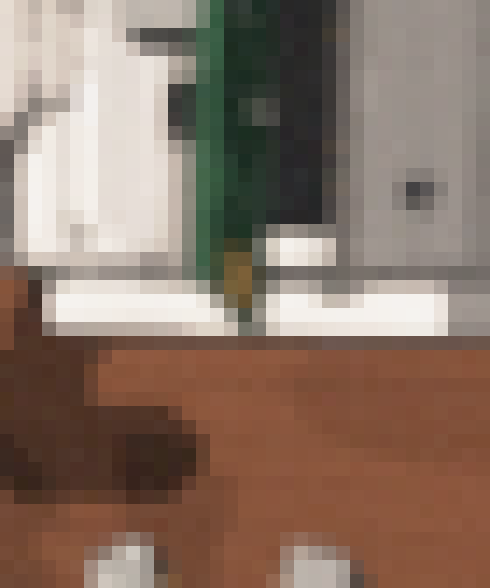

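```bash
python3 - <<'E'
from h import *
g=pickle.load(open("top22.pkl","rb"))
for u in (245.8,250.5,255.0,259.5,264.5): print(u,px2w(g,u,219.5,.107).round(4))
print(px2w(g,254.1,195,.122), px2w(g,254.1,185,.122))
for u in(258.0,263.5): print(u,px2w(g,u,197,.107).round(4))
E
```

```text
245.8 [0.4805 0.1442 0.107 ]
250.5 [0.4808 0.1336 0.107 ]
255.0 [0.481  0.1235 0.107 ]
259.5 [0.4813 0.1133 0.107 ]
264.5 [0.4816 0.1021 0.107 ]
[0.53414407 0.12514145 0.122     ] [0.55661367 0.12592851 0.122     ]
258.0 [0.5322 0.1185 0.107 ]
263.5 [0.5325 0.1061 0.107 ]
```

Emit:
{"name": "play_rows", "arguments": {"xyz": [[-0.38,-0.12,0.1],[0,0,0]], "spin": [0,0], "claw": [0,0]}}

```text
t: 19.6
eef_pos: [0.4591, 0.1225, 0.1119]
eef_rot: [-0.004, 0.999, 0.006, 0.032]
force: [-0.3, -0.1, -1.0]
width: 0.0224
```

```bash
python3 look.py w25; python3 - <<'E'
from h import *
from workcell import imaging,monitor
g=imaging.grab_frame("side"); pickle.dump(g,open("side25.pkl","wb")); crop(g,230,240,52,48,12,"pics/side25.png")
k=imaging.grab_frame("top"); cv2.imwrite(f"pics/n25.png",cv2.resize(k["color"][180:222,240:275,::-1],None,fx=14,fy=14,interpolation=cv2.INTER_NEAREST))
plan([.46,.1227,.1115],np.pi+.01); s=monitor.observe();print(s["force"],s["joint_velocities"].round(4))
E
```

```text
19.6 [ 0.08   0.185 -0.463  0.858  0.007  0.071] [0.4591 0.1225 0.1119] [-0.28 -0.12 -1.02] 0.022408501304515153
yaw0 -3.1329 pos [0.4588 0.1226 0.1119] tilt [ 0.0644  0.012  -0.9979] n 1 d [ 0.0012  0.0001 -0.0004] dyaw 0.001
xyz [[-0.12, 0.01, 0.04]]
spin [-0.001]
[-0.57772004  0.01101257 -0.42368834] [ 0.0022 -0.003  -0.0008  0.0027  0.0013 -0.0015]
```

View pics/side25.png

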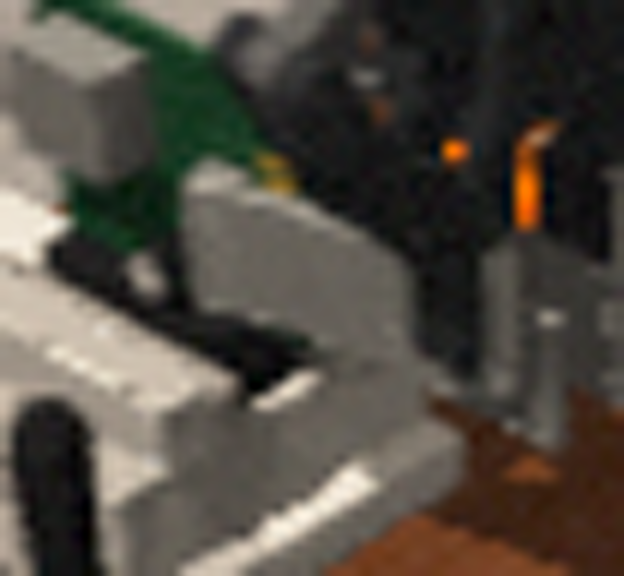

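View pics/n25.png

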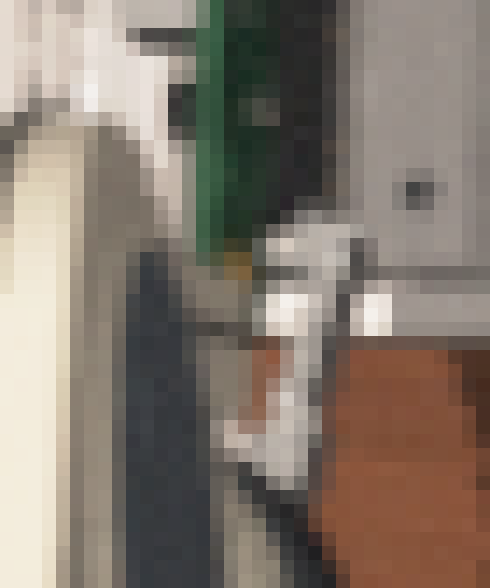

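```bash
python3 - <<'E'
from workcell import ticket
print(ticket.hand_in())
E
```

```text
the job is handed in; nothing more can be done
None
```

The job is handed in at about 19.6 s of the 64 s allowed. The arm is still holding the clip squeezed open round the card's contact edge; no verdict was reported.

**What was done**
- The card was set down between the jaws until the wrist force reached about 23 N on the bed, then let go. It stood upright in the pictures.
- The lever was swung to its stop. The picture gave an angle of about 1.58 rad, and the push ended at about 21 N. I could not measure the jaw's grip on the card directly. The pictures show the card upright between the closed jaws.
- The clip was gripped at 35 N, squeezed open and lifted, then brought round the card from the robot side.

**Last checks**
- **Clip opening:** finger width is 22.4 mm, slightly under the nominal 24 mm over the squeezed handles, so I took the clip to be at its stop.
- **Reach past the edge:** the jaw tips are roughly 10 to 13 mm past it.
- **Centring:** by the top picture, the clip's middle is within about 1 to 2 mm of the board's plane, leaving roughly 10 mm clear on each side.
- **Height:** the clip is within about 2 mm of the contacts' middle.
- **Contact:** wrist force is under 1.1 N and the card did not move in the last pictures, so nothing appears to be touching.

**Disagreements**
- The tool had drifted to about 0.065 rad of tilt by the time it picked up the clip. The clip was gripped flat on the mat at that tilt and it stayed nearly the same, so the clip is about level.
- Two estimates of how far the tips reach differed by about 3 mm. I went 3.5 mm further in to be safe on both.

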